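# Slide-test the capillary boxes on the ramp, sort them and log the lot

## Robot

A 6-joint arm with a two-finger parallel gripper is mounted at the origin on a cart in front of the work surface, level with it; the furniture and walls round the work are solid. World frame = base frame: x ahead of the robot, y to its left, z up, the work surface at z = 0. Lengths are in mm, angles in degrees, forces in N, time in s.
With the tool pointing down it reaches from about 350 to 850 mm from the base axis. Payload 8.1 kg.
Tool frame: the origin (TCP) lies on the centre line of the jaws, within the pads' length; the fingertips stand 19 mm ahead of it and the grasp point (between the pads) is the TCP; z points along the fingers, y is the line along which they close (so a half turn about z gives the same grasp; the last joint's range is limited). The gripper opens to 85 mm and grips with 20 to 120 N. Pads are 22 mm wide; open, the fingers measure 114 mm over their backs; the gripper's body (76 mm by 85 mm) begins 54 mm behind the grasp point. The pads swing forward as they close: fully open they stand 13 mm farther back than shut.
Start: joints at [-80.294, 7.471, 85.268, -0, 87.261, -4.893], TCP at [151.251, -580.628, 250.292] pointing down, gripper open.
Joint ranges: [-169.43, 169.43], [-51.17, 129.36], [1.28, 143.12], [-76.62, 256.62], [0, 156.53], [-152.29, 152.29]. Speed limits (degrees/s): [136.94, 136.94, 159.86, 180, 180, 180].

## Interface

Orientations are given as [roll, pitch, yaw] about the fixed x, y, z axes, in that order (R = Rz(yaw) Ry(pitch) Rx(roll)).
In Python, from bench import r gives the robot as it stands. The module is installed in compiled form; this text tells all that it offers.
- The arm moves only by the tool servo_tool, never from a script. Its arguments are lists of equal length, an entry for each row: "fingers": the finger opening in m, from 0 to 0.0854; "linear": the shift along the tool's x, y, z in m, a list of three; "rotation": the turn, a rotation vector about the tool's x, y, z in degrees, a list of three. A call has 1 to 10 rows; each row is the pose to reach, as a shift and turn from the pose commanded when the call began, along the tool's axes at that moment; what a row does not reach only later rows make up. A row lasts 1/10 s, in which the tool goes at most 50 mm and 8.59 degrees, less where a joint would pass 70% of its speed; a pose out of reach is approached as far as the arm can. A call with a gripper value outside its range is refused whole. The fingers move at their own pace and stop on an object; "force" is the grip in N (left out, the last holds). Time passes only in rows, so rows that repeat a pose let the fingers close. It gives the time, the measured TCP pose, the force, the opening and the grip force at its end, in the units of the state.
- r.sense(): the state, without advancing time (a new reading comes with each control period).
- r.snapshot(name): name is "scene" or "top" or "wrist"; returns a dict with "frame" (384x512x3 uint8, red, green, blue), "fx", "fy", "cx", "cy" (pixels), "camera_from_world" (4x4, takes a point from world to camera coordinates). Camera axes: x right, y up, looking along -z (the intrinsics and any distortion apply to the point x, -y, -z); pixel columns grow to the right and rows downward; lengths in mm; the calibration is good to about 2 mm. A picture is of the moment at which its call begins. There is no depth.
- r.hand_in(): hands the job in; it is judged then, once.
The state is a dict: "time": time; "joint_pos": joint angles; "qd": joint speeds; "joint_efforts": joint torques, N m; "tool_pos": TCP position; "tcp_rot": TCP orientation; "ft_force": force on the tool from outside, world axes, zero at the start; "wrist_torque": the same for the moment, N m; "finger_gap": finger opening in mm; "grip_force": force on a finger pad.
Only numpy, scipy, OpenCV 4.12 (cv2) and the standard library are available. Lean on these libraries where they do the work, as an engineer would, in place of code of your own. Each camera call takes 0.05 s, during which the arm holds its last target. There are 200 camera calls.

## Task

Check the anti-slip bases of the white capillary boxes: set all of them on the blue-edged start band at the top of the tilted steel ramp, one to a lane and lengthwise down the slope, and leave them there together for five seconds to see which slide down to the end stop and which stick. Then lay the boxes that stuck flat in the green tray and the ones that slid flat in the red tray, lid up and none stacked. When all are sorted, press the black plunger of the tally counter fully down to its stop and let it come up again, without disturbing the loupe, the tweezers or the microscope objective.

Things in the scene. Friction and masses are not known exactly. Their poses are not given: they have to be found in the camera images.
- ramp: fixed steel test ramp, 194 mm (x) by 280 mm (y); origin at the centre of its underside, on the worktop. Its smooth face rises towards its own +x at 20 degrees, from 12 mm high at x = -96 mm to 82 mm at x = +97 mm. End stop along the low edge 14 mm high, 8 mm thick; side lips 8 mm wide, 7 mm high. A box that slides runs down 115 mm to the stop in 1 or 2 s; one that grips stays
- lane_1 (a point): point on the ramp's face, middle of the start band, lane 1 (ramp y = +105 mm, x = +54 mm, 67 mm high). Three flat grey ribs down the slope, 16 mm wide and 7 mm high, divide the ramp into four lanes 54 mm wide and 70 mm apart; blue lines across the lanes near the top enclose the 80 mm long start band. Only the point matters, not the orientation
- lane_2 (a point): the same in lane 2 (ramp y = +35 mm)
- lane_3 (a point): the same in lane 3 (ramp y = -35 mm)
- lane_4 (a point): the same in lane 4 (ramp y = -105 mm)
- ramp_foot (a point): point on the ramp's face, mid width, at the foot of the end stop (ramp x = -88 mm, 15 mm high)
- green_tray: fixed green open tray for boxes that stick, 100 mm (x) by 190 mm (y) outside, walls 4 mm thick and 12 mm high, floor 4 mm thick; origin at the centre of its underside, on the worktop. Two boxes at most come here, side by side with their length along the tray's x (at tray y = +45 and -45 mm there is room for fingers)
- red_tray: fixed red open tray for boxes that slide, same size and frame as the green one; two boxes at most come here
- plunger_top (a point): centre of the top of the tally counter's black mushroom plunger, 34 mm across, 80 mm above the worktop when up, on a fixed grey block 70 x 62 x 44 mm; press straight down
- plunger (a joint): plunger travel, 0 m up, 0.012 m down at the stop; a spring pushes it up with 1.8 N at the top and 5.4 N at the stop
- loupe: bystander: grey folding loupe 52 x 30 x 16 mm lying behind the ramp, origin under its centre
- tweezers_a: bystander: steel tweezers 18 x 125 x 10 mm lying to the right, origin under their centre
- objective: bystander: black microscope objective, 47 mm across and 43 mm high, standing in the tray of spares on the left, origin under its centre
- box_a: flat white capillary box, dark strip on the lid, 39 x 71 x 22 mm, about 40 g; origin at the centre of its underside, x across its 39 mm width, y along its 71 mm length, z out of its lid. All boxes look alike; whether a base grips or slides shows only on the ramp. One of four, of which three or four are present
- box_b: flat white capillary box, dark strip on the lid, 39 x 71 x 22 mm, about 40 g; origin at the centre of its underside, x across its 39 mm width, y along its 71 mm length, z out of its lid. All boxes look alike; whether a base grips or slides shows only on the ramp. One of four, of which three or four are present
- box_c: flat white capillary box, dark strip on the lid, 39 x 71 x 22 mm, about 40 g; origin at the centre of its underside, x across its 39 mm width, y along its 71 mm length, z out of its lid. All boxes look alike; whether a base grips or slides shows only on the ramp. One of four, of which three or four are present
- box_d: flat white capillary box, dark strip on the lid, 39 x 71 x 22 mm, about 40 g; origin at the centre of its underside, x across its 39 mm width, y along its 71 mm length, z out of its lid. All boxes look alike; whether a base grips or slides shows only on the ramp. One of four, of which three or four are present
Things that resemble listed ones, but are neither listed nor needed, are in the scene too. What is shaped like the box_b but purple is not meant.

How it is judged:
By the outcome, as a careful person would: the job done as asked, in the order asked, and still so for the second after the job is handed in, with the robot touching nothing.
Of box_a, box_b, box_c, box_d only 3 to 4 are there at a start; the rules pass over those that are not, and their reading is None.
At some moment in a run one of box_a, box_b, box_c, box_d may be knocked a few centimetres aside while the robot is not near it.
It also fails if it takes over 210 s, if anything falls off the work surface, if the arm or the gripper's body presses on something with over 40 N, if the wrist force passes 120 N, or if a joint passes its speed limit or range.

## Working session

There is one attempt and no reset: what is moved stays moved. The work goes in short steps, Python scripts to look and compute and a tool call to move; the robot and the scene stay as the last step left them, time stands still between calls to the robot, and variables do not carry over. Pictures are saved under pics/ and viewed, at most 14 in all, crops included, and the job is handed in when it is done.

Besides the shell and the picture viewer there is one more tool, called after ">>>" as name(argument=value, ...) on one line, values as JSON. servo_tool: Moves the arm, as the interface text tells. Its arguments: {"type":"object","properties":{"fingers":{"type":"array","items":{"type":"number"}},"linear":{"type":"array","items":{"type":"array","items":{"type":"number"}}},"rotation":{"type":"array","items":{"type":"array","items":{"type":"number"}}},"force":{"type":"number"}},"required":["fingers","linear","rotation"]}

```bash
mkdir -p pics
python3 - <<'E'
from bench import r
import cv2, numpy as np
for n in ["scene","top"]:
    s=r.snapshot(n); cv2.imwrite(f"pics/{n}0.png",cv2.resize(s["frame"][:,:,::-1],(800,600)))
    np.set_printoptions(precision=4,suppress=True)
    print(n,[s[k] for k in("fx","fy","cx","cy")],s.keys()); print(s["camera_from_world"])
print(r.sense())
E
```

```text
scene [406.6142599774469, 406.6142599774469, 258.4986081760631, 187.68596240832136] dict_keys(['frame', 'fx', 'fy', 'cx', 'cy', 'camera_from_world'])
[[   -0.6533    -0.7571    -0.0096   346.1385]
 [    0.5437    -0.4779     0.6899  -365.533 ]
 [   -0.5269     0.4454     0.7239 -1150.6198]
 [    0.         0.         0.         1.    ]]
top [356.9924326937245, 356.9924326937245, 255.69368997568864, 195.8091384037721] dict_keys(['frame', 'fx', 'fy', 'cx', 'cy', 'camera_from_world'])
[[    0.0148    -0.9999     0.0056   -31.4437]
 [    0.9982     0.0151     0.0584  -567.2212]
 [   -0.0585     0.0048     0.9983 -1242.8768]
 [    0.         0.         0.         1.    ]]
{'time': 0.1, 'joint_pos': array([-80.2956,   7.511 ,  85.3237,  -0.0007,  87.2622,  -4.8952]), 'qd': array([-0.0102, -0.1915, -0.0993, -0.0414, -0.0716,  0.1155]), 'joint_efforts': array([  0.0011, -57.0951, -50.1944,  -0.0001,   0.008 ,   0.    ]), 'tool_pos': array([ 151.1538, -580.1616,  249.3411]), 'tcp_rot': array([-179.9034,   -0.0075,   14.5996]), 'ft_force': array([ 1.197 , -0.3394, -0.0321]), 'wrist_torque': array([ 0.0138, -0.0099,  0.0126]), 'grip_force': 0.0, 'finger_gap': 84.94652413301901}
```

View pics/top0.png

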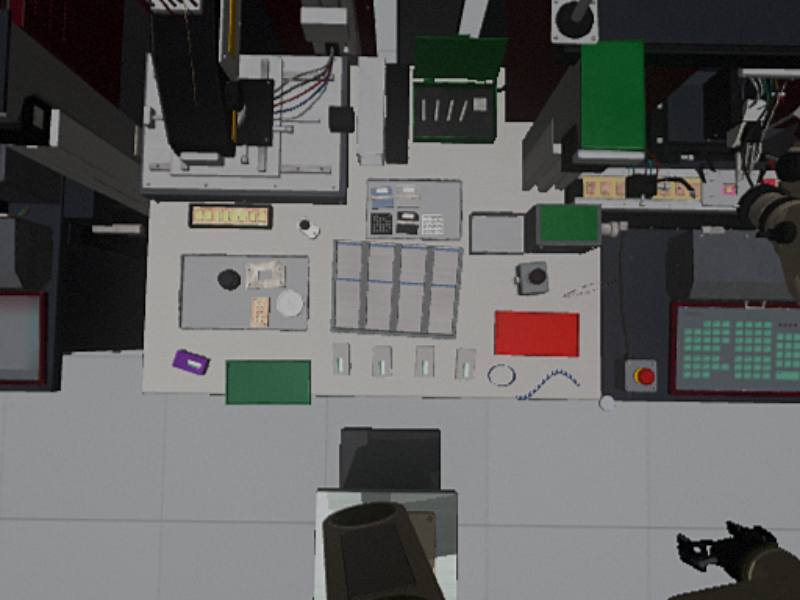

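View pics/scene0.png

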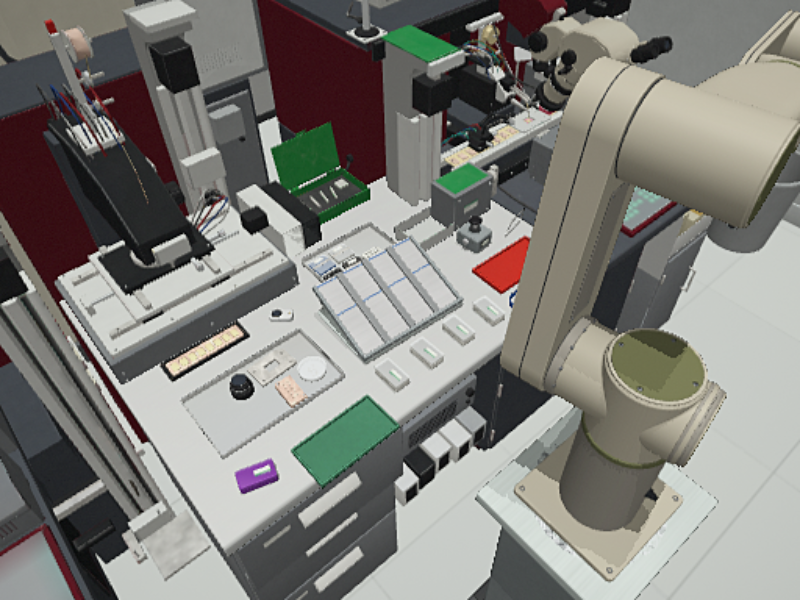

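The top view shows four boxes at (342,358), (382,360), (425,360) and (465,362), in front of the ramp, which spans (332–462, 240–335). The green tray is at (268,382), the red tray at (537,333), the counter at (533,278) and the purple decoy at (191,362). The scene view agrees.

Run:
```python
from bench import r
import cv2
f=r.snapshot("top")["frame"][:,:,::-1]
cv2.imwrite("pics/c1.png",cv2.resize(f[145:265,200:360],(800,600),interpolation=cv2.INTER_NEAREST))
cv2.imwrite("raw_top.png",f)
```

```text
(no output)
```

View pics/c1.png

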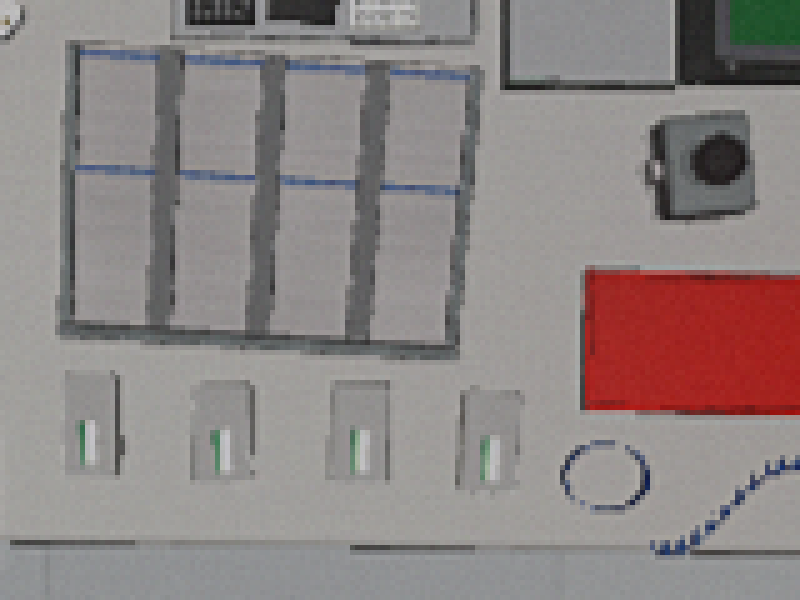

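```bash
cat > h.py <<'E'
import numpy as np, cv2
from scipy.spatial.transform import Rotation as R
from bench import r
np.set_printoptions(precision=2,suppress=True)
def ray(s,uv,z):
    "pixel -> world point at height z"
    M=s["camera_from_world"]; Rc,t=M[:3,:3],M[:3,3]
    uv=np.atleast_2d(np.asarray(uv,float)); z=np.broadcast_to(z,len(uv))
    d=np.c_[(uv[:,0]-s["cx"])/s["fx"],-(uv[:,1]-s["cy"])/s["fy"],-np.ones(len(uv))]@Rc
    o=-Rc.T@t
    return o+d*((z-o[2])/d[:,2])[:,None]
def pix(s,p):
    c=s["camera_from_world"][:3,:3]@np.asarray(p,float)+s["camera_from_world"][:3,3]
    return np.array([s["cx"]+s["fx"]*c[0]/-c[2], s["cy"]-s["fy"]*c[1]/-c[2]])
def blobs(mask,amin):
    n,l,st,c=cv2.connectedComponentsWithStats(mask.astype(np.uint8))
    return [(l==i,st[i],c[i]) for i in range(1,n) if st[i,4]>=amin]
def hsv(s): return cv2.cvtColor(s["frame"],cv2.COLOR_RGB2HSV)
E
python3 - <<'E'
from h import *
s=r.snapshot("top"); H=hsv(s); h,S,V=[H[...,i].astype(int) for i in range(3)]
for nm,m,z,a in [("red",((h<6)|(h>174))&(S>150)&(V>90),12,500),("green",(h>60)&(h<90)&(S>100),12,500)]:
    for b,st,c in blobs(m,a):
        ys,xs=np.nonzero(b); q=cv2.minAreaRect(np.c_[xs,ys].astype(np.float32))
        P=ray(s,cv2.boxPoints(q),z)[:,:2]; print(nm,c,"centre",P.mean(0),"sides",np.linalg.norm(P[1]-P[0]),np.linalg.norm(P[2]-P[1]),"dirs",np.degrees(np.arctan2(*(P[1]-P[0])[::-1])))
# blue lines
m=(h>100)&(h<130)&(S>45); m[:, :210]=0;m[:,300:]=0; m[:150]=0; m[190:]=0
ys,xs=np.nonzero(m)
L=[]
for z,sel in [(80.7,ys<166-0),(53.3,ys>173)]:
    P=ray(s,np.c_[xs[sel],ys[sel]],z); k=np.polyfit(P[:,1],P[:,0],1); y=P[:,1]
    print("line n",sel.sum(),"y",y.min(),y.max(),"angle of ramp +x deg",-np.degrees(np.arctan(k[0])),"mid",np.polyval(k,(y.min()+y.max())/2))
# small strip: greenish on boxes
m=(h>50)&(h<90)&(S>50); m[:215]=0;m[245:]=0
for b,st,c in blobs(m,4):
    if 205<c[0]<320: print("strip",c,st,ray(s,c,22)[0])
# box lid vs table value
print("lid",s["frame"][225,219],s["frame"][228,244],"table",s["frame"][225,230])
g=np.array(s["frame"]).astype(int).mean(2)
print(g[226,208:312].astype(int))
# plunger
m=(V<45); m[:160]=0;m[190:]=0
for b,st,c in blobs(m,20):
    if 330<c[0]<352: print("plunger",c,st,ray(s,c,80)[0])
E
```

```text
red [342.93 213.34] centre [ 510.74 -333.73] sides 97.79585793401576 189.23661440522224 dirs -1.3199734837246444
green [292.01  37.2 ] centre [1127.12 -154.25] sides 223.72784596629313 156.64794360451626 dirs -86.61345257133571
green [392.28  60.75] centre [1068.15 -514.11] sides 263.98571230767334 168.35181209304267 dirs -0.22803010452363692
green [363.43 142.41] centre [ 766.69 -405.97] sides 125.71394213278816 79.617485525058 dirs -89.07569181926038
green [171.29 244.53] centre [392.41 271.58] sides 189.63539878390966 94.18917806309933 dirs -89.16673687109142
line n 88 y -146.6050607627686 113.08397971600056 angle of ramp +x deg -2.7790115945955414 mid 693.4282412061613
line n 83 y -143.3975703287655 117.80810644824834 angle of ramp +x deg -2.709715542926809 mid 618.4465353905522
strip [216. 233.] [216 229   1   9   9] [435.23 113.65  22.  ]
strip [242.89 234.22] [242 231   2   8   9] [432.34  19.76  22.  ]
strip [270.  234.5] [270 231   1   8   8] [432.75 -74.9   22.  ]
strip [296.6 234.2] [296 233   2   3   5] [ 435.14 -167.82   22.  ]
lid [148 146 143] [143 143 142] table [160 161 158]
[159 160 158 161 158 144 143 142 143 144 141 142 145 143 155  70 149 162
 157 158 158 158 158 157 155 157 154 158 157 158 163 149 143 144 142 145
 144 144 142 143 147 134  91 152 164 157 156 157 157 157 156 153 161 156
 157 156 158 163 124 140 147 145 144 144 143 143 143 143 145 125 152 158
 155 155 154 156 156 154 157 155 154 153 156 165  98 138 148 143 144 143
 142 145 145 145 143 141 147 156 158 155 156 156 156 155]
plunger [343.62 176.71] [339 172  10  10  68] [ 632.78 -317.62   80.  ]
```

```bash
cat >> h.py <<'E'
def boxes(s,roi,z=22,thr=151,dbg=0):
    "lids darker than the table in roi (c0,r0,c1,r1): centre, yaw of length, sides"
    g=cv2.GaussianBlur(s["frame"],(3,3),0).mean(2); m=np.zeros(g.shape,bool)
    c0,r0,c1,r1=roi; m[r0:r1,c0:c1]=g[r0:r1,c0:c1]<thr
    m=cv2.morphologyEx(m.astype(np.uint8),cv2.MORPH_CLOSE,np.ones((5,3),np.uint8))
    out=[]
    for b,st,c in blobs(m,80):
        ys,xs=np.nonzero(b)
        w=ray(s,np.c_[xs,ys],z)[:,:2].astype(np.float32); q=cv2.minAreaRect(w); P=cv2.boxPoints(q)
        e=[P[1]-P[0],P[2]-P[1]]; e.sort(key=np.linalg.norm)
        a=np.degrees(np.arctan2(e[1][1],e[1][0])); a=(a+90)%180-90
        out.append((np.array(q[0]),a,np.linalg.norm(e[0])+3.3,np.linalg.norm(e[1])+3.3,st[4]))
    return out
E
python3 - <<'E'
from h import *
s=r.snapshot("top"); print("cam",-s["camera_from_world"][:3,:3].T@s["camera_from_world"][:3,3])
for b in boxes(s,(208,217,310,248)): print(*b)
E
```

```text
cam [ 493.91  -16.99 1274.06]
[ 452.38 -102.73] -89.17566 86.89856 94.48681 282
[447.63 103.44] 1.2463303 45.16235 76.605125 224
[443.69  14.36] 0.89012146 48.755016 72.880295 255
[ 441.05 -170.37] -4.2630234 52.414307 79.85219 275
```

```bash
cat >> h.py <<'E'
def go(cmd,*targets):
    "cmd and targets: (x,y,z,roll,pitch,yaw); prints shift (m) in tool axes of cmd and rotvec (deg)"
    A=R.from_euler("xyz",cmd[3:],degrees=True)
    for t in targets:
        B=R.from_euler("xyz",t[3:],degrees=True)
        print("lin",np.round(A.inv().apply(np.subtract(t[:3],cmd[:3]))/1000,4),"rot",np.round((A.inv()*B).as_rotvec(degrees=True),2), "dist %.0f"%np.linalg.norm(np.subtract(t[:3],cmd[:3])))
E
python3 - <<'E'
from h import *
go((151.251,-580.628,250.292,180,0,14.6),(300,-300,300,180,0,0))
E
```

```text
lin [ 0.21 -0.23 -0.05] rot [ 0.  -0.  14.6] dist 321
```

>>> servo_tool(fingers=[0.07, 0.07, 0.07, 0.07, 0.07, 0.07, 0.07, 0.07], linear=[[0.027, -0.029, -0.007], [0.054, -0.058, -0.0142], [0.08, -0.087, -0.0213], [0.107, -0.116, -0.0284], [0.134, -0.145, -0.0355], [0.161, -0.174, -0.0426], [0.187, -0.203, -0.05], [0.2146, -0.234, -0.05]], rotation=[[0, 0, 2], [0, 0, 4], [0, 0, 6], [0, 0, 8], [0, 0, 10], [0, 0, 12], [0, 0, 14.6], [0, 0, 14.6]], force=30)

```text
time: 1.05
tool_pos: [300.6, -299.1, 301.5]
tcp_rot: [179.9, -0.1, -0.1]
ft_force: [0.9, -0.1, -0.3]
finger_gap: 69.8
grip_force: 0.0
```

>>> servo_tool(fingers=[0.06, 0.06, 0.06, 0.06, 0.06, 0.06, 0.06, 0.06], linear=[[0.02, -0.038, -0.003], [0.04, -0.077, -0.006], [0.06, -0.116, -0.01], [0.08, -0.154, -0.013], [0.1, -0.193, -0.016], [0.12, -0.231, -0.02], [0.14, -0.27, -0.02], [0.14, -0.27, -0.02]], rotation=[[0, 0, 0], [0, 0, 0], [0, 0, 0], [0, 0, 0], [0, 0, 0], [0, 0, 0], [0, 0, 0], [0, 0, 0]])

```text
time: 1.85
tool_pos: [441.2, -25.7, 320.2]
tcp_rot: [-179.9, -0.0, 0.3]
ft_force: [-1.8, -0.3, -0.5]
finger_gap: 59.8
grip_force: 0.0
```

Run:
```python
from h import *
s=r.snapshot("wrist"); f=s["frame"]; cv2.imwrite("pics/w1.png",cv2.resize(f[:,:,::-1],(800,600))); cv2.imwrite("raw_w.png",f[:,:,::-1])
print(s["fx"],s["cx"],s["cy"],s["camera_from_world"]); print(r.sense()["tool_pos"],r.sense()["time"])
print("cam",-s["camera_from_world"][:3,:3].T@s["camera_from_world"][:3,3])
for b in boxes(s,(0,0,512,384)): print(*b)
```

```text
297.82034259782006 255.9006866469924 189.98485948627388 [[   0.01   -1.     -0.    -27.77]
 [   0.95    0.01   -0.3  -360.29]
 [   0.3    -0.      0.95 -579.69]
 [   0.      0.      0.      1.  ]]
[440.41 -27.76 320.11] 1.9
cam [519.11 -26.4  443.24]
[604.99 258.75] -66.8912 28.019424 81.90485 218
[571.12 192.41] -0.23635864 38.301243 121.72984 745
[319.35 -21.91] -89.41658 628.70355 958.4489 63093
[ 613.18 -308.8 ] -89.72559 42.095734 78.186295 1801
[545.71 286.4 ] 0.3335266 68.71076 74.78568 547
[ 511.17 -306.15] 89.13545 100.03728 158.7458 7831
[451.3   85.54] 1.2026596 10.941057 70.05494 229
[395.18 262.24] -89.11339 103.43064 196.83203 8092
[ 428.15 -230.79] -34.904408 26.533213 50.027058 190
[ 409.42 -262.99] -34.700684 31.671772 52.57172 259
[ 402.02 -334.38] -64.94538 34.480946 129.98756 544
```

View pics/w1.png

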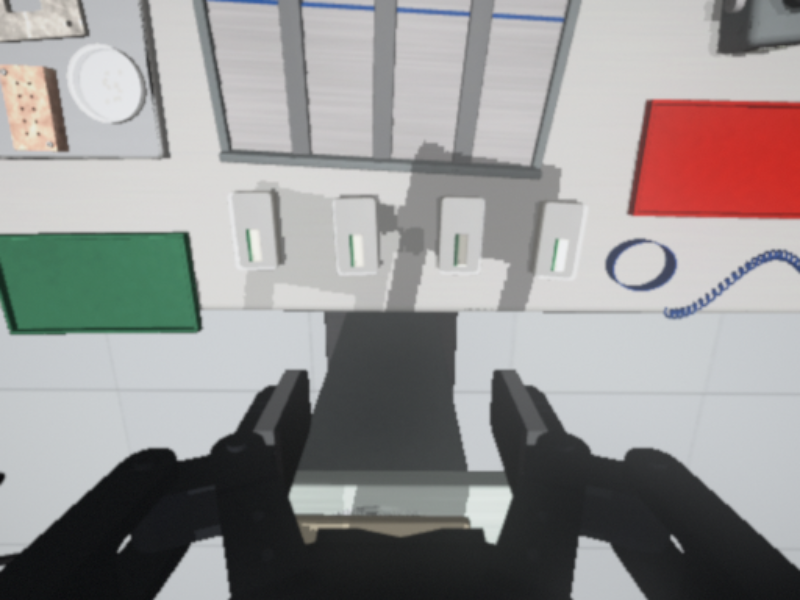

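The wrist view shows the four lids. Their corners, in 800x600 pixels, are:
- **Box 1:** (233,193), (273,190), (277,267), (238,270)
- **Box 2:** (334,199), (376,197), (379,272), (338,274)
- **Box 3:** (442,198), (484,198), (481,273), (440,273)
- **Box 4:** (547,200), (587,205), (577,278), (538,277)

The ramp and both trays are also in view.

```bash
cat >> h.py <<'E'
def corners(s,C,z):
    P=ray(s,np.array(C)/1.5625,z)[:,:2]; d=(P[0]-P[3]+P[1]-P[2])/2
    return P.mean(0),np.degrees(np.arctan2(d[1],d[0])),np.linalg.norm(P[1]-P[0]),np.linalg.norm(P[2]-P[1])
def strips(s,amin=8):
    H=hsv(s); m=(H[...,0]>45)&(H[...,0]<95)&(H[...,1]>60)
    return [(c,st[2:],) for b,st,c in blobs(m,amin)]
E
python3 - <<'E'
from h import *
s=r.snapshot("wrist")
for C in [[(233,193),(273,190),(277,267),(238,270)],[(334,199),(376,197),(379,272),(338,274)],[(442,198),(484,198),(481,273),(440,273)],[(547,200),(587,205),(577,278),(538,277)]]: print(*corners(s,C,22))
for c,st in strips(s): print("strip",c*1.5625,st,ray(s,c,22)[0])
H=hsv(s);h,S,V=[H[...,i].astype(int) for i in range(3)]
for nm,m in [("red",((h<6)|(h>174))&(S>150)),("green",(h>60)&(h<90)&(S>100))]:
    for b,st,c in blobs(m,2000):
        ys,xs=np.nonzero(b); P=ray(s,np.c_[xs,ys],12); print(nm,P.min(0),P.max(0))
E
```

```text
[446.32 103.67] -1.794090574151108 35.823261608121555 70.15574982098673
[441.81  11.48] 1.3217399996564052 37.463806666329546 68.82703308582597
[442.32 -84.2 ] 0.6992540758877569 37.332735454174234 68.86769919445271
[ 438.66 -176.14] -0.8469536448054645 36.366766648653176 67.53158085337115
strip [245.38 242.68] [ 3 19 22] [435.49 113.71  22.  ]
strip [ 95.62 282.57] [ 127   65 7753] [396.7  258.53  22.  ]
strip [347.97 247.5 ] [ 2 17 20] [431.51  19.82  22.  ]
strip [552.28 247.6 ] [ 2 12 13] [ 432.43 -167.78   22.  ]
red [ 461.42 -394.06   12.  ] [ 560.3  -239.12   12.  ]
green [342.78 173.47  12.  ] [442.51 364.76  12.  ]
```

>>> servo_tool(fingers=[0.06, 0.06, 0.06, 0.06, 0.06, 0.06, 0.06, 0.06, 0.06, 0.06], linear=[[0.001, -0.03, 0.035], [0.003, -0.06, 0.07], [0.004, -0.09, 0.105], [0.006, -0.12, 0.14], [0.006, -0.134, 0.18], [0.006, -0.134, 0.22], [0.006, -0.134, 0.26], [0.006, -0.134, 0.285], [0.006, -0.134, 0.293], [0.006, -0.134, 0.293]], rotation=[[0, 0, 1], [0, 0, 2], [0, 0, 2], [0, 0, 2], [0, 0, 2], [0, 0, 2], [0, 0, 2], [0, 0, 2], [0, 0, 2], [0, 0, 2]], force=30)

```text
time: 2.95
tool_pos: [445.1, 102.7, 26.5]
tcp_rot: [180.0, 0.1, -2.1]
ft_force: [0.1, 0.6, -0.1]
finger_gap: 60.3
grip_force: 0.0
```

>>> servo_tool(fingers=[0.03, 0.03, 0.03, 0.03, 0.03, 0.03], linear=[[0, 0, 0], [0, 0, 0], [0, 0, 0], [0, 0, 0], [0, 0, 0], [0, 0, 0]], rotation=[[0, 0, 0], [0, 0, 0], [0, 0, 0], [0, 0, 0], [0, 0, 0], [0, 0, 0]], force=30)

```text
time: 3.55
tool_pos: [448.6, 104.6, 30.4]
tcp_rot: [-179.9, -0.3, -2.0]
ft_force: [0.0, 4.8, 7.4]
finger_gap: 38.0
grip_force: 31.1
```

Run:
```python
from h import *
Rz=R.from_euler("z",-2.8,degrees=True); q=Rz*R.from_euler("y",-20,degrees=True)*R.from_euler("x",180,degrees=True)
print(q.apply([0,0,1]),q.as_euler("xyz",degrees=True))
n=-q.apply([0,0,1])
for i,y in enumerate((105,35,-35,-105)):
    p=np.array([655.9,-14.8,67])+Rz.apply([0,y,0]); print("lane",i+1,p,"TCP at 28",p+28*n)
print(r.sense()["tool_pos"],r.sense()["tcp_rot"])
```

```text
[ 0.34 -0.02 -0.94] [180.  -20.   -2.8]
lane 1 [661.03  90.07  67.  ] TCP at 28 [651.46  90.54  93.31]
lane 2 [657.61  20.16  67.  ] TCP at 28 [648.04  20.63  93.31]
lane 3 [654.19 -49.76  67.  ] TCP at 28 [644.63 -49.29  93.31]
lane 4 [ 650.77 -119.67   67.  ] TCP at 28 [ 641.21 -119.21   93.31]
[448.65 104.65  30.41] [-179.89   -0.31   -2.02]
```

>>> servo_tool(fingers=[0.03, 0.03, 0.03, 0.03, 0.03, 0.03], linear=[[0, 0, -0.02], [0, 0, -0.06], [0, 0, -0.1], [0, 0, -0.123], [0, 0, -0.123], [0, 0, -0.123]], rotation=[[0, 0, 0], [0, 0, 0], [0, 0, 0], [0, 0, 0], [0, 0, 0], [0, 0, 0]])

```text
time: 4.15
tool_pos: [447.0, 103.8, 151.9]
tcp_rot: [-180.0, -0.2, -2.0]
ft_force: [0.7, 0.1, -1.5]
finger_gap: 38.2
grip_force: 30.4
```

Run:
```python
from h import *
s=r.snapshot("scene"); q=r.sense(); p=pix(s,q["tool_pos"]); print(p,q["tool_pos"],q["ft_force"],q["finger_gap"])
u,v=p.astype(int); c=s["frame"][v-48:v+48,u-64:u+64,::-1]
w=r.snapshot("wrist")["frame"][200:384,130:376,::-1]
im=np.hstack([cv2.resize(c,(400,300),interpolation=2),cv2.resize(w,(400,300))]); cv2.imwrite("pics/g1.png",im)
print("tip offsets px",pix(s,q["tool_pos"]-[0,0,19])-p)
```

```text
[250.19 210.44] [445.95 103.71 150.41] [-0.32  0.14 -0.07] 38.11053602171943
tip offsets px [0.15 4.03]
```

View pics/g1.png

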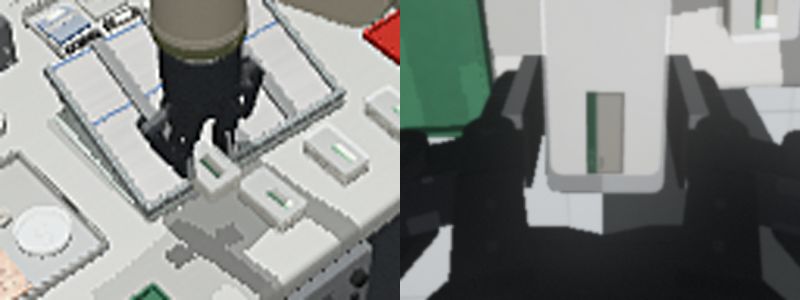

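The box is held level, with the grip on its upper half. Next I'll compute the moves to lane 1.

Run:
```python
from h import *
go((445.9,103.9,150.3,180,0,-2),(540,97,165,180,-10,-2.4),(630.3,91.6,151.6,180,-20,-2.8),(643.6,91,115,180,-20,-2.8),(650.1,90.6,97,180,-20,-2.8))
go((650.1,90.6,97,180,-20,-2.8),(645.9,90.6,95,180,-20,-2.8))
```

```text
lin [ 0.09  0.   -0.01] rot [-0.03 10.    0.4 ] dist 95
lin [ 0.18  0.01 -0.  ] rot [-0.14 20.    0.79] dist 185
lin [0.2  0.01 0.04] rot [-0.14 20.    0.79] dist 201
lin [0.2  0.01 0.05] rot [-0.14 20.    0.79] dist 211
lin [-0.  0.  0.] rot [0. 0. 0.] dist 5
```

>>> servo_tool(fingers=[0.03, 0.03, 0.03, 0.03, 0.03, 0.03, 0.03, 0.03, 0.03, 0.03], linear=[[0.045, 0.002, -0.012], [0.09, 0.003, -0.015], [0.14, 0.005, -0.01], [0.185, 0.006, -0.001], [0.1895, 0.006, 0.012], [0.194, 0.006, 0.024], [0.198, 0.006, 0.035], [0.201, 0.006, 0.043], [0.203, 0.006, 0.0495], [0.203, 0.006, 0.0495]], rotation=[[0, 5, 0.4], [0, 11, 0.6], [0, 17, 0.8], [-0.14, 20, 0.8], [-0.14, 20, 0.8], [-0.14, 20, 0.8], [-0.14, 20, 0.8], [-0.14, 20, 0.8], [-0.14, 20, 0.8], [-0.14, 20, 0.8]])

```text
time: 5.25
tool_pos: [647.9, 90.8, 99.6]
tcp_rot: [180.0, -19.9, -2.8]
ft_force: [0.5, 0.8, -1.4]
finger_gap: 38.3
grip_force: 30.4
```

```bash
sed -i 's#np.round(A.inv().apply(np.subtract(t\[:3\],cmd\[:3\]))/1000,4)#(A.inv().apply(np.subtract(t[:3],cmd[:3]))/1000).round(4).tolist()#' h.py
python3 - <<'E'
from h import *
s=r.snapshot("wrist"); q=r.sense(); print(q["tool_pos"],q["tcp_rot"],q["ft_force"],q["time"])
cv2.imwrite("pics/p1.png",cv2.resize(s["frame"][:,:,::-1],(800,600)))
E
```

```text
[648.26  90.86 100.44] [179.99 -19.96  -2.8 ] [ 0.24  0.38 -0.31] 5.3
```

View pics/p1.png

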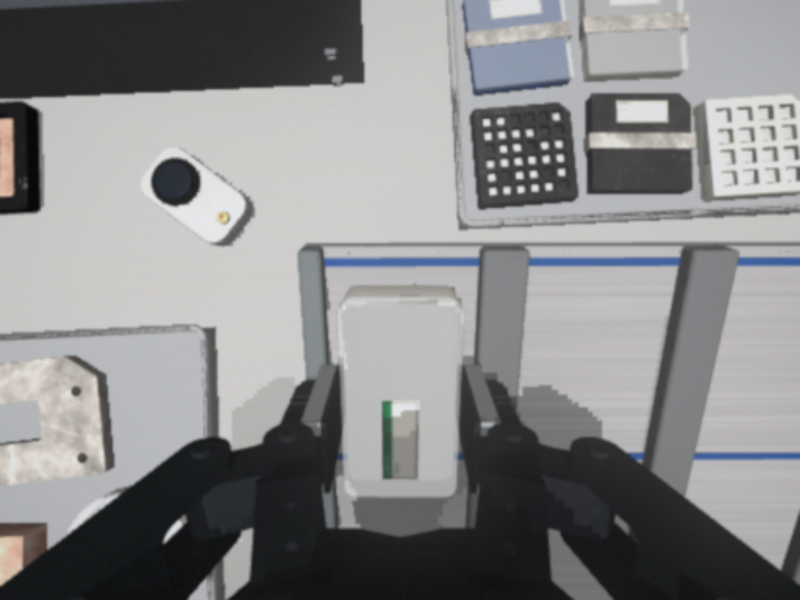

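The box is held over lane 1, centred between the ribs. Its far base edge is at row ~287, and the blue lines are at rows 262 and 456.

```bash
cat >> h.py <<'E'
Q=R.from_euler("zy",[0,0],degrees=True)
RF=R.from_euler("z",-2.8,degrees=True)*R.from_euler("y",-20,degrees=True)  # ramp face frame: x up slope, z normal
O=np.array([655.9,-14.8,67.])                                             # band middle
def face(s,uv,h=0):
    "pixel -> (up-slope, across) mm from the band middle at height h over the face"
    M=s["camera_from_world"]; Rc,t=M[:3,:3],M[:3,3]; o=RF.inv().apply(-Rc.T@t-O)
    uv=np.atleast_2d(np.asarray(uv,float))
    d=RF.inv().apply(np.c_[(uv[:,0]-s["cx"])/s["fx"],-(uv[:,1]-s["cy"])/s["fy"],-np.ones(len(uv))]@Rc)
    return (o+d*((h-o[2])/d[:,2])[:,None])[:,:2]
E
python3 - <<'E'
from h import *
s=r.snapshot("wrist"); k=1.5625; q=r.sense(); print(RF.inv().apply(q["tool_pos"]-O))
print("lines",face(s,np.array([(400,262),(600,261),(640,456)])/k))
print("lane lips",face(s,np.array([(326,300),(480,300)])/k))
for h in (2,4,6): print(h,"base far",face(s,np.array([(400,286)])/k,h),"lid far",face(s,np.array([(400,302)])/k,h+22),"lid near",face(s,np.array([(400,495)])/k,h+22),"sides",face(s,np.array([(342,400),(462,400)])/k,h+22))
E
```

```text
[ -0.05 105.22  36.29]
lines [[ 39.45 104.49]
 [ 39.79  34.7 ]
 [-40.38   8.24]]
lane lips [[ 25.48 131.04]
 [ 25.48  75.82]]
2 base far [[ 31.3 104.5]] lid far [[ 32.68 104.46]] lid near [[-38.77 104.51]] sides [[ -1.06 123.44]
 [ -1.05  84.23]]
4 base far [[ 31.89 104.49]] lid far [[ 33.35 104.46]] lid near [[-37.05 104.5 ]] sides [[  0.1  123.16]
 [  0.12  84.53]]
6 base far [[ 32.47 104.49]] lid far [[ 34.01 104.46]] lid near [[-35.32 104.5 ]] sides [[  1.27 122.87]
 [  1.28  84.82]]
```

>>> servo_tool(fingers=[0.03, 0.03, 0.03, 0.03], linear=[[0.001, 0, 0.003], [0.002, 0, 0.005], [0.002, 0, 0.006], [0.002, 0, 0.006]], rotation=[[0, 0, 0], [0, 0, 0], [0, 0, 0], [0, 0, 0]])

```text
time: 5.75
tool_pos: [652.9, 90.7, 96.5]
tcp_rot: [-180.0, -20.0, -2.8]
ft_force: [-1.4, -0.6, 3.6]
finger_gap: 38.0
grip_force: 30.9
```

>>> servo_tool(fingers=[0.055, 0.055, 0.055, 0.055, 0.055, 0.055, 0.055, 0.055], linear=[[0, 0, 0], [0, 0, 0], [0, 0, 0], [0, 0, -0.015], [0, 0, -0.04], [0, 0, -0.07], [0, 0, -0.1], [0, 0, -0.1]], rotation=[[0, 0, 0], [0, 0, 0], [0, 0, 0], [0, 0, 0], [0, 0, 0], [0, 0, 0], [0, 0, 0], [0, 0, 0]])

```text
time: 6.55
tool_pos: [620.4, 92.7, 195.6]
tcp_rot: [-179.9, -20.5, -2.8]
ft_force: [2.1, -0.2, 0.9]
finger_gap: 54.9
grip_force: 0.0
```

Run:
```python
from h import *
s=r.snapshot("wrist"); t=r.snapshot("top"); q=r.sense(); print(q["tool_pos"],q["time"],q["tcp_rot"])
for n,x in(("w",s),("t",t)):
    for c,st in strips(x,5):
        if st[2]<200: print(n,c,st,"table",ray(x,c,22)[0],"face",face(x,c,22)[0])
c=t["frame"][140:260,200:360,::-1]
cv2.imwrite("pics/p2.png",np.hstack([cv2.resize(s["frame"][:,:,::-1],(400,300)),cv2.resize(c,(400,300))]))
```

```text
[618.94  92.4  191.03] 6.65 [-179.98  -20.13   -2.81]
w [251.5 212.5] [ 2 32 64] table [642.09  96.2   22.  ] face [-10.67 109.09]
t [137.8   0.6] [3 3 5] table [1269.16  414.55   22.  ] face [488.51 371.63]
t [137.2   8. ] [2 5 5] table [1241.42  415.77   22.  ] face [468.65 374.06]
t [165.2  14.2] [ 5  6 10] table [1220.1   313.95   22.  ] face [456.85 291.04]
t [123.6  22.8] [2 4 5] table [1185.37  462.86   22.  ] face [426.07 416.33]
t [364.04  36.63] [12  7 27] table [1149.4  -405.93   22.  ] face [ 430.89 -305.9 ]
t [448.89  38.94] [ 7  7 18] table [1146.22 -713.35   22.  ] face [ 439.61 -559.26]
t [465.   38.4] [ 5  5 10] table [1149.28 -771.86   22.  ] face [ 443.95 -606.63]
t [360.25  40.  ] [6 3 8] table [1136.63 -392.2    22.  ] face [ 420.95 -295.97]
t [455.67  39.  ] [5 3 6] table [1146.45 -737.94   22.  ] face [ 440.66 -579.37]
t [460.38  41.12] [5 3 8] table [1138.84 -754.88   22.  ] face [ 435.69 -594.63]
t [463.    45.12] [5 4 8] table [1124.14 -764.12   22.  ] face [ 425.17 -604.93]
t [491.35  56.87] [ 8 18 54] table [1082.39 -865.93   22.  ] face [ 397.7  -697.32]

[... 4184 characters left out ...]
31   22.  ] face [-188.12 -707.61]
t [472.  234.5] [ 5  4 20] table [ 443.   -782.61   22.  ] face [-178.32 -774.42]
t [478.  234.5] [ 5  4 20] table [ 443.31 -803.7    22.  ] face [-176.9  -795.08]
t [487.12 234.54] [12  4 41] table [ 443.64 -835.77   22.  ] face [-174.87 -826.51]
t [439.   239.17] [ 5  5 23] table [ 425.04 -666.43   22.  ] face [-203.63 -664.2 ]
t [503.36 239.8 ] [16  6 84] table [ 426.12 -892.39   22.  ] face [-190.59 -887.43]
t [472.  239.5] [ 5  4 20] table [ 425.57 -782.25   22.  ] face [-196.96 -778.82]
t [477.89 239.58] [ 5  4 19] table [ 425.6  -802.94   22.  ] face [-195.85 -799.28]
t [487.2  239.66] [11  5 44] table [ 425.79 -835.64   22.  ] face [-193.92 -831.53]
```

View pics/p2.png

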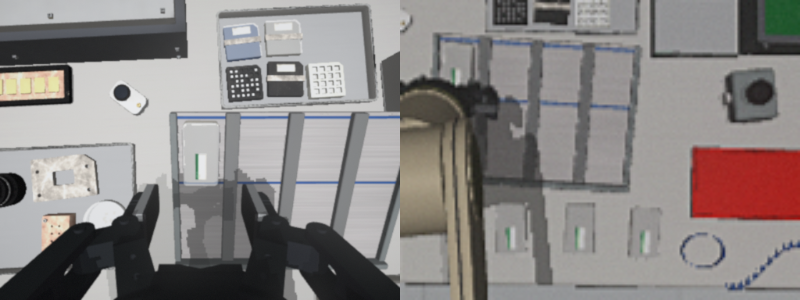

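Run:
```python
from h import *
s=r.snapshot("wrist"); f=s["frame"]
cv2.imwrite("pics/p3.png",cv2.resize(f[136:256,210:310,::-1],(500,600),interpolation=cv2.INTER_NEAREST))
for c in (240,265): print(c,"rows140-250",f[140:250,c].mean(1).astype(int).tolist())
print("row 190 cols 215-300",f[190,215:300].mean(1).astype(int).tolist())
for rr in (145,150,155,160,230,235,240,245): print(rr,face(s,[(250,rr)],0),face(s,[(250,rr)],22))
```

```text
240 rows140-250 [168, 195, 199, 198, 184, 150, 121, 121, 152, 178, 173, 158, 162, 182, 203, 207, 197, 193, 193, 193, 192, 192, 192, 192, 193, 191, 193, 192, 192, 192, 191, 192, 193, 192, 193, 192, 193, 192, 193, 192, 192, 192, 192, 192, 192, 192, 192, 191, 192, 191, 191, 191, 191, 191, 191, 190, 190, 190, 190, 191, 190, 191, 190, 191, 191, 191, 191, 191, 191, 191, 191, 191, 191, 190, 190, 190, 191, 190, 189, 189, 190, 189, 189, 189, 189, 189, 189, 189, 188, 189, 187, 174, 163, 172, 183, 171, 143, 126, 127, 130, 130, 128, 127, 126, 126, 124, 123, 116, 109, 105]
265 rows140-250 [166, 195, 198, 197, 182, 150, 119, 120, 148, 176, 175, 160, 159, 177, 202, 223, 220, 203, 195, 194, 194, 194, 194, 193, 194, 193, 193, 194, 195, 194, 194, 194, 194, 194, 193, 194, 193, 194, 193, 194, 193, 193, 193, 194, 193, 193, 194, 193, 194, 193, 193, 193, 193, 193, 194, 194, 194, 194, 193, 193, 193, 193, 192, 193, 193, 193, 192, 192, 191, 192, 191, 191, 192, 190, 192, 191, 191, 191, 191, 191, 191, 191, 191, 190, 191, 190, 191, 190, 189, 189, 188, 180, 173, 173, 175, 163, 133, 114, 109, 109, 107, 106, 105, 104, 104, 104, 103, 104, 105, 105]
row 190 cols 215-300 [208, 204, 171, 145, 143, 143, 143, 142, 142, 137, 121, 103, 123, 172, 195, 197, 195, 182, 193, 198, 191, 192, 190, 191, 191, 191, 192, 192, 192, 192, 192, 192, 192, 192, 193, 192, 193, 193, 194, 193, 193, 194, 193, 193, 192, 193, 193, 193, 193, 194, 193, 193, 194, 193, 193, 193, 193, 193, 192, 193, 192, 193, 191, 187, 173, 152, 169, 188, 190, 190, 188, 178, 132, 114, 132, 137, 137, 137, 137, 137, 137, 137, 138, 138, 138]
145 [[ 40.31 109.9 ]] [[ 43.78 109.41]]
150 [[ 36.02 109.93]] [[ 39.86 109.44]]
155 [[ 31.68 109.95]] [[ 35.89 109.46]]
160 [[ 27.3  109.98]] [[ 31.89 109.49]]
230 [[-39.16 110.44]] [[-28.81 109.9 ]]
235 [[-44.3  110.47]] [[-33.51 109.94]]
240 [[-49.5  110.51]] [[-38.26 109.97]]
245 [[-54.76 110.54]] [[-43.06 110.  ]]
```

View pics/p3.png

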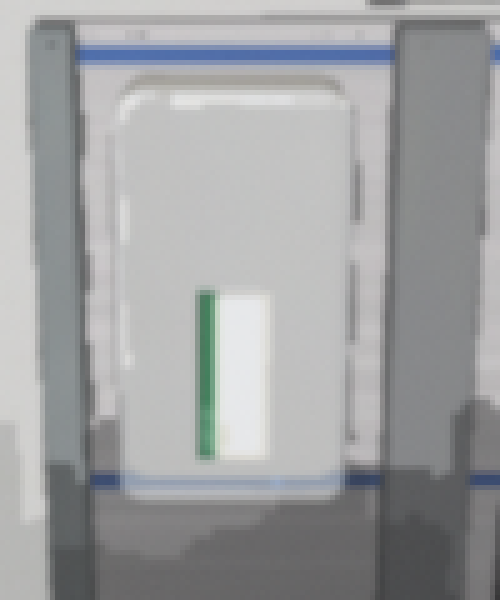

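Run:
```python
from h import *
c=(618.3,92.3,189.9,180,-20,-2.8)
go(c,(530,54,180,180,-10,-1),(443,15.4,150,180,0,0.5),(443,15.4,90,180,0,.5),(443,15.4,27,180,0,.5))
```

```text
lin [-0.0845, 0.0426, -0.0202] rot [  0.47 -10.    -1.74] dist 97
lin [-0.1746, 0.0854, -0.0211] rot [  0.58 -19.99  -3.27] dist 196
lin [-0.1952, 0.0854, 0.0353] rot [  0.58 -19.99  -3.27] dist 216
lin [-0.2167, 0.0854, 0.0945] rot [  0.58 -19.99  -3.27] dist 251
```

>>> servo_tool(fingers=[0.06, 0.06, 0.06, 0.06, 0.06, 0.06], linear=[[-0.042, 0.021, -0.018], [-0.085, 0.0426, -0.02], [-0.13, 0.064, -0.021], [-0.1746, 0.0854, -0.0211], [-0.1746, 0.0854, -0.0211], [-0.1746, 0.0854, -0.0211]], rotation=[[0.2, -5, -0.9], [0.47, -10, -1.74], [0.55, -16, -2.5], [0.58, -20, -3.3], [0.58, -20, -3.3], [0.58, -20, -3.3]])

```text
time: 7.3
tool_pos: [442.2, 15.1, 148.2]
tcp_rot: [-180.0, 0.1, 0.4]
ft_force: [0.6, 0.9, 0.7]
finger_gap: 60.2
grip_force: 0.0
```

```bash
cat >> h.py <<'E'
def look(z=22,name="wrist",amax=400,fc=False):
    s=r.snapshot(name); q=r.sense(); print(name,q["time"].round(2) if hasattr(q["time"],"round") else q["time"],q["tool_pos"],q["tcp_rot"])
    for c,st in strips(s,6):
        if st[2]<amax and st[1]>2*st[0]-3:
            p=ray(s,c,z)[0]; f=face(s,c,22)[0]
            if p[0]<560 and abs(p[1])<230: print("  strip",c,st,"box on table",p[:2]+[11.5,-4.4])
            if abs(f[1])<135 and -115<f[0]<30: print("  strip",c,st,"box on face",f+[11.5,-4.4])
    return s
E
python3 -c "
from h import *
look();look(name='top')"
```

```text
wrist 7.35 [443.2   15.36 149.15] [-179.99    0.03    0.48]
  strip [250.73 199.16] [ 2 29 37] box on table [443.43  14.75]
  strip [359.08 199.55] [ 5 30 49] box on table [443.88 -81.29]
  strip [460.68 204.67] [10 30 73] box on table [ 439.81 -172.25]
top 7.4 [443.73  15.56 149.74] [-179.99   -0.03    0.51]
  strip [221.  171.5] [1 8 8] box on face [  0.65 104.46]
```

>>> servo_tool(fingers=[0.06, 0.06, 0.06, 0.06, 0.06, 0.03, 0.03, 0.03, 0.03, 0.03], linear=[[0, 0.0005, 0.04], [0, 0.0005, 0.08], [0, 0.0005, 0.11], [0, 0.0005, 0.123], [0, 0.0005, 0.123], [0, 0.0005, 0.123], [0, 0.0005, 0.123], [0, 0.0005, 0.123], [0, 0.0005, 0.123], [0, 0.0005, 0.123]], rotation=[[0, 0, 0], [0, 0, 0], [0, 0, 0], [0, 0, 0], [0, 0, 0], [0, 0, 0], [0, 0, 0], [0, 0, 0], [0, 0, 0], [0, 0, 0]], force=30)

```text
time: 8.4
tool_pos: [445.0, 14.8, 28.9]
tcp_rot: [180.0, -0.2, 0.5]
ft_force: [0.5, 1.9, 6.9]
finger_gap: 38.0
grip_force: 31.4
```

Run:
```python
from h import *
go((443,14.9,27,180,0,.5),(443,14.9,110,180,0,.5),(540,18,165,180,-10,-1),(627.5,21.7,149.7,180,-20,-2.8),(646.2,20.7,98.5,180,-20,-2.8))
```

```text
lin [0.0, 0.0, -0.083] rot [0. 0. 0.] dist 83
lin [0.097, -0.0023, -0.138] rot [-0.13 10.    1.5 ] dist 169
lin [0.1846, -0.0052, -0.1227] rot [-0.58 19.99  3.27] dist 222
lin [0.2032, -0.004, -0.0715] rot [-0.58 19.99  3.27] dist 215
```

>>> servo_tool(fingers=[0.03, 0.03, 0.03, 0.03, 0.03, 0.03, 0.03, 0.03, 0.03, 0.03], linear=[[0, 0, -0.045], [0.01, 0, -0.09], [0.05, -0.001, -0.13], [0.095, -0.002, -0.14], [0.14, -0.004, -0.135], [0.184, -0.005, -0.1227], [0.195, -0.0045, -0.098], [0.2024, -0.0041, -0.078], [0.204, -0.004, -0.073], [0.2058, -0.0039, -0.0687]], rotation=[[0, 0, 0], [0, 0, 0], [-0.1, 5, 0.8], [-0.2, 10, 1.6], [-0.4, 15, 2.5], [-0.58, 20, 3.27], [-0.58, 20, 3.27], [-0.58, 20, 3.27], [-0.58, 20, 3.27], [-0.58, 20, 3.27]])

```text
time: 9.4
tool_pos: [648.6, 20.7, 95.5]
tcp_rot: [180.0, -20.0, -2.8]
ft_force: [0.0, 0.3, -0.1]
finger_gap: 37.9
grip_force: 30.6
```

>>> servo_tool(fingers=[0.03, 0.03, 0.03], linear=[[0, 0, 0], [0, 0, 0], [0, 0, 0]], rotation=[[0, 0, 0], [0, 0, 0], [0, 0, 0]])

```text
time: 9.7
tool_pos: [649.5, 20.7, 97.2]
tcp_rot: [180.0, -20.1, -2.8]
ft_force: [-0.3, -0.7, -0.4]
finger_gap: 38.2
grip_force: 30.6
```

```bash
python3 -c "
from h import *
look(); print(RF.inv().apply(r.sense()['tool_pos']-O),r.sense()['ft_force'])"
```

```text
wrist 9.75 [649.43  20.65  96.94] [180.   -20.11  -2.78]
  strip [109.95 272.72] [ 11  34 181] box on face [  5.61 104.57]
  strip [247.55 284.74] [  6  49 215] box on face [-1.48 34.37]
[ 2.54 35.09 30.93] [ 0.62  0.01 -1.1 ]
```

>>> servo_tool(fingers=[0.03, 0.03, 0.03], linear=[[0.0005, 0, 0.0015], [0.001, 0, 0.003], [0.001, 0, 0.003]], rotation=[[0, 0, 0], [0, 0, 0], [0, 0, 0]])

```text
time: 10.05
tool_pos: [652.3, 20.6, 95.6]
tcp_rot: [180.0, -20.2, -2.8]
ft_force: [-6.3, 0.1, 10.3]
finger_gap: 38.7
grip_force: 32.3
```

>>> servo_tool(fingers=[0.055, 0.055, 0.055, 0.055, 0.055, 0.055, 0.055, 0.055], linear=[[0, 0, 0], [0, 0, 0], [0, 0, 0], [0, 0, -0.015], [0, 0, -0.04], [0, 0, -0.07], [0, 0, -0.1], [0, 0, -0.1]], rotation=[[0, 0, 0], [0, 0, 0], [0, 0, 0], [0, 0, 0], [0, 0, 0], [0, 0, 0], [0, 0, 0], [0, 0, 0]])

```text
time: 10.85
tool_pos: [618.6, 22.3, 192.6]
tcp_rot: [180.0, -20.4, -2.8]
ft_force: [0.1, -0.7, 1.3]
finger_gap: 54.9
grip_force: 0.0
```

```bash
python3 -c "
from h import *
s=look();t=look(name='top')
c=t['frame'][140:260,200:360,::-1]
cv2.imwrite('pics/p4.png',np.hstack([cv2.resize(s['frame'][:,:,::-1],(400,300)),cv2.resize(c,(400,300))]))"
```

```text
wrist 10.9 [617.94  22.25 190.12] [180.   -20.28  -2.77]
  strip [167.4  214.49] [ 6 33 96] box on face [  0.75 104.72]
  strip [252.96 329.56] [ 2 24 25] box on table [531.7  25.3]
top 10.95 [617.08  22.24 187.98] [180.   -20.1   -2.78]
  strip [221.  170.5] [1 6 6] box on face [  4.07 104.58]
```

View pics/p4.png

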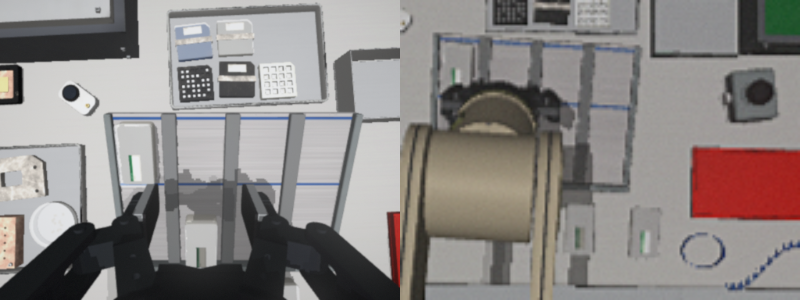

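Box 1 still sits in the lane 1 band. Box 2 slid to the stop, at (200,245) in the wrist half of the picture. Box 3 is next.

Run:
```python
from h import *
c=(616.6,22.2,187.2,180,-20,-2.8)
go(c,(530,-30,180,180,-10,-1),(443.5,-81,150,180,0,0))
```

```text
lin [-0.0813, 0.0564, -0.0219] rot [  0.47 -10.    -1.74] dist 101
lin [-0.1705, 0.1115, -0.0225] rot [  0.49 -20.    -2.77] dist 205
```

>>> servo_tool(fingers=[0.06, 0.06, 0.06, 0.06, 0.06, 0.06, 0.06, 0.06], linear=[[-0.035, 0.023, -0.018], [-0.07, 0.046, -0.022], [-0.105, 0.069, -0.023], [-0.14, 0.092, -0.023], [-0.1705, 0.1115, -0.0225], [-0.1705, 0.1115, -0.0225], [-0.1705, 0.1115, -0.0225], [-0.1705, 0.1115, -0.0225]], rotation=[[0.1, -4, -0.6], [0.3, -8, -1.2], [0.4, -12, -1.8], [0.49, -16, -2.3], [0.49, -20, -2.8], [0.49, -20, -2.8], [0.49, -20, -2.8], [0.49, -20, -2.8]])

```text
time: 11.75
tool_pos: [444.1, -80.5, 149.6]
tcp_rot: [-180.0, -0.0, 0.1]
ft_force: [-0.0, 0.2, 0.1]
finger_gap: 60.1
grip_force: 0.0
```

```bash
python3 -c "
from h import *
s=look();t=look(name='top')"
```

```text
wrist 11.8 [444.2  -80.48 149.89] [-180.     -0.05    0.08]
  strip [103.6   83.26] [ 14  41 146] box on table [542.49  35.53]
  strip [251.32 199.22] [ 2 28 41] box on table [445.18 -81.32]
  strip [352.96 205.71] [ 7 29 48] box on table [ 439.16 -172.5 ]
  strip [  3.29 261.42] [ 11  44 271] box on table [381.65 156.48]
top 11.85 [444.25 -80.45 150.11] [179.99  -0.06   0.1 ]
  strip [221.  171.5] [1 8 8] box on face [  0.65 104.46]
  strip [240. 206.] [1 7 7] box on table [542.19  27.15]
```

>>> servo_tool(fingers=[0.06, 0.06, 0.06, 0.06, 0.06, 0.03, 0.03, 0.03, 0.03, 0.03], linear=[[0.001, 0, 0.04], [0.001, 0, 0.08], [0.001, 0, 0.11], [0.001, 0, 0.123], [0.001, 0, 0.123], [0.001, 0, 0.123], [0.001, 0, 0.123], [0.001, 0, 0.123], [0.001, 0, 0.123], [0.001, 0, 0.123]], rotation=[[0, 0, 0], [0, 0, 0], [0, 0, 0], [0, 0, 0], [0, 0, 0], [0, 0, 0], [0, 0, 0], [0, 0, 0], [0, 0, 0], [0, 0, 0]], force=30)

```text
time: 12.85
tool_pos: [446.3, -81.5, 28.9]
tcp_rot: [179.9, -0.2, 0.0]
ft_force: [-0.5, 0.1, 7.9]
finger_gap: 38.3
grip_force: 31.0
```

>>> servo_tool(fingers=[0.03, 0.03, 0.03, 0.03, 0.03, 0.03, 0.03, 0.03, 0.03, 0.03], linear=[[0, 0, -0.045], [0.01, -0.002, -0.09], [0.05, -0.01, -0.13], [0.095, -0.018, -0.14], [0.14, -0.026, -0.135], [0.18, -0.032, -0.1227], [0.19, -0.032, -0.1], [0.1975, -0.032, -0.082], [0.1985, -0.0316, -0.077], [0.1998, -0.0316, -0.073]], rotation=[[0, 0, 0], [0, 0, 0], [-0.1, 5, 0.8], [-0.2, 10, 1.6], [-0.4, 15, 2.2], [-0.49, 20, 2.8], [-0.49, 20, 2.8], [-0.49, 20, 2.8], [-0.49, 20, 2.8], [-0.49, 20, 2.8]])

```text
time: 13.85
tool_pos: [644.1, -49.3, 99.8]
tcp_rot: [180.0, -20.0, -2.8]
ft_force: [0.7, 0.1, -0.7]
finger_gap: 38.1
grip_force: 30.6
```

```bash
python3 -c "
from h import *
look(); print(RF.inv().apply(r.sense()['tool_pos']-O),r.sense()['ft_force'])"
```

```text
wrist 13.9 [644.25 -49.34  99.81] [179.99 -19.99  -2.79]
  strip [247.39 284.37] [  5  49 203] box on face [ -4.54 -35.51]
[  1.87 -35.06  34.23] [-0.9  -0.08 -0.41]
```

>>> servo_tool(fingers=[0.03, 0.03, 0.03, 0.03], linear=[[0.001, 0, 0.002], [0.0015, 0, 0.004], [0.0015, 0, 0.0055], [0.0015, 0, 0.0055]], rotation=[[0, 0, 0], [0, 0, 0], [0, 0, 0], [0, 0, 0]])

```text
time: 14.3
tool_pos: [647.7, -49.4, 95.5]
tcp_rot: [180.0, -20.0, -2.8]
ft_force: [-0.5, 0.0, -0.1]
finger_gap: 38.2
grip_force: 30.6
```

>>> servo_tool(fingers=[0.055, 0.055, 0.055, 0.055, 0.055, 0.055, 0.055, 0.055], linear=[[0, 0, 0], [0, 0, 0], [0, 0, 0], [0, 0, -0.015], [0, 0, -0.04], [0, 0, -0.07], [0, 0, -0.1], [0, 0, -0.1]], rotation=[[0, 0, 0], [0, 0, 0], [0, 0, 0], [0, 0, 0], [0, 0, 0], [0, 0, 0], [0, 0, 0], [0, 0, 0]])

```text
time: 15.1
tool_pos: [615.5, -48.1, 195.2]
tcp_rot: [179.9, -20.5, -2.8]
ft_force: [0.5, -0.7, 1.2]
finger_gap: 54.9
grip_force: 0.0
```

```bash
python3 -c "
from h import *
s=look();t=look(name='top');q=r.sense()
go(list(q['tool_pos'])+[180,-20,-2.8],(440,-172.4,150,180,0,0))"
```

```text
wrist 15.15 [614.87 -47.98 192.73] [179.95 -20.32  -2.76]
  strip [ 84.99 214.72] [ 9 32 94] box on face [  0.87 104.85]
  strip [250.45 327.73] [ 4 23 33] box on table [529.66 -42.67]
top 15.2 [613.98 -47.83 190.47] [179.98 -20.13  -2.78]
  strip [221.  171.5] [1 8 8] box on face [  0.65 104.46]
lin [-0.1714, 0.1329, -0.0193] rot [  0.49 -20.    -2.77] dist 218
```

>>> servo_tool(fingers=[0.06, 0.06, 0.06, 0.06, 0.06, 0.06, 0.06, 0.06], linear=[[-0.035, 0.027, -0.018], [-0.07, 0.054, -0.022], [-0.105, 0.081, -0.022], [-0.14, 0.108, -0.021], [-0.1706, 0.1329, -0.0198], [-0.1706, 0.1329, -0.0198], [-0.1706, 0.1329, -0.0198], [-0.1706, 0.1329, -0.0198]], rotation=[[0.1, -4, -0.6], [0.3, -8, -1.2], [0.4, -12, -1.8], [0.49, -16, -2.3], [0.49, -20, -2.8], [0.49, -20, -2.8], [0.49, -20, -2.8], [0.49, -20, -2.8]])

```text
time: 16.0
tool_pos: [440.4, -171.8, 149.0]
tcp_rot: [-180.0, -0.0, 0.1]
ft_force: [-0.2, -0.0, -0.0]
finger_gap: 59.7
grip_force: 0.0
```

```bash
python3 -c "
from h import *
s=look();t=look(name='top')
H=hsv(s); m=(H[...,0]>45)&(H[...,0]<95)&(H[...,1]>60)
for b,st,c in blobs(m,20):
    if 200<c[0]<300 and 150<c[1]<250:
        ys,xs=np.nonzero(b); P=ray(s,np.c_[xs,ys],22); print(len(xs),'yaw',np.degrees(np.arctan(np.polyfit(P[:,0],P[:,1],1)[0])))
cv2.imwrite('raw_w4.png',s['frame'][:,:,::-1])"
```

```text
wrist 16.05 [ 440.67 -171.78  149.38] [-179.99   -0.03    0.09]
  strip [70.84 81.55] [ 19  41 140] box on table [540.05 -30.29]
  strip [251.07 204.5 ] [ 3 30 58] box on table [ 436.71 -172.35]
top 16.1 [ 440.7  -171.75  149.55] [180.    -0.04   0.11]
  strip [221.  171.5] [1 8 8] box on face [  0.65 104.46]
  strip [240. 206.] [1 7 7] box on table [542.19  27.15]
  strip [260. 207.] [1 7 7] box on table [539.73 -43.03]
58 yaw -3.7325455353313246
```

>>> servo_tool(fingers=[0.06, 0.06, 0.06, 0.06, 0.06, 0.03, 0.03, 0.03, 0.03, 0.03], linear=[[-0.004, 0.0007, 0.04], [-0.004, 0.0007, 0.08], [-0.004, 0.0007, 0.11], [-0.004, 0.0007, 0.123], [-0.004, 0.0007, 0.123], [-0.004, 0.0007, 0.123], [-0.004, 0.0007, 0.123], [-0.004, 0.0007, 0.123], [-0.004, 0.0007, 0.123], [-0.004, 0.0007, 0.123]], rotation=[[0, 0, 3.5], [0, 0, 3.5], [0, 0, 3.5], [0, 0, 3.5], [0, 0, 3.5], [0, 0, 3.5], [0, 0, 3.5], [0, 0, 3.5], [0, 0, 3.5], [0, 0, 3.5]], force=30)

```text
time: 17.1
tool_pos: [437.9, -173.8, 28.6]
tcp_rot: [179.9, -0.2, -3.5]
ft_force: [-0.5, 0.8, 6.6]
finger_gap: 38.3
grip_force: 31.3
```

>>> servo_tool(fingers=[0.03, 0.03, 0.03, 0.03, 0.03, 0.03, 0.03, 0.03, 0.03, 0.03], linear=[[0, 0, -0.045], [0.01, -0.004, -0.09], [0.05, -0.018, -0.13], [0.095, -0.035, -0.14], [0.14, -0.05, -0.135], [0.182, -0.0655, -0.122], [0.192, -0.0663, -0.1], [0.1995, -0.0663, -0.082], [0.201, -0.0663, -0.077], [0.202, -0.0663, -0.0725]], rotation=[[0, 0, 0], [0, 0, 0], [0, 5, -0.2], [0, 10, -0.4], [0.1, 15, -0.6], [0.12, 20, -0.7], [0.12, 20, -0.7], [0.12, 20, -0.7], [0.12, 20, -0.7], [0.12, 20, -0.7]])

```text
time: 18.1
tool_pos: [641.8, -119.1, 99.2]
tcp_rot: [180.0, -20.0, -2.7]
ft_force: [-0.1, -0.3, -0.4]
finger_gap: 38.0
grip_force: 30.6
```

```bash
python3 -c "
from h import *
look(); print(RF.inv().apply(r.sense()['tool_pos']-O),r.sense()['ft_force'])"
```

```text
wrist 18.15 [ 641.69 -119.25   98.88] [179.98 -19.99  -2.75]
  strip [247.34 277.44] [  6  50 216] box on face [   1.21 -105.49]
[   2.36 -105.02   33.07] [ 0.12  0.3  -0.8 ]
```

>>> servo_tool(fingers=[0.03, 0.03, 0.03, 0.03], linear=[[-0.001, 0, 0.002], [-0.002, 0, 0.0035], [-0.002, 0, 0.0045], [-0.002, 0, 0.0045]], rotation=[[0, 0, 0], [0, 0, 0], [0, 0, 0], [0, 0, 0]])

```text
time: 18.55
tool_pos: [641.4, -119.2, 94.4]
tcp_rot: [180.0, -20.0, -2.7]
ft_force: [-0.3, -0.0, -0.2]
finger_gap: 37.8
grip_force: 30.6
```

>>> servo_tool(fingers=[0.055, 0.055, 0.055, 0.055, 0.055, 0.055, 0.055, 0.055], linear=[[0, 0, 0], [0, 0, 0], [0, 0, 0], [0, 0, -0.015], [0, 0, -0.04], [0, 0, -0.07], [0, 0, -0.1], [0, 0, -0.1]], rotation=[[0, 0, 0], [0, 0, 0], [0, 0, 0], [0, 0, 0], [0, 0, 0], [0, 0, 0], [0, 0, 0], [0, 0, 0]])

```text
time: 19.35
tool_pos: [609.2, -118.2, 194.0]
tcp_rot: [179.9, -20.4, -2.7]
ft_force: [1.4, 0.2, 1.3]
finger_gap: 54.9
grip_force: 0.0
```

```bash
python3 -c "
from h import *
s=look();t=look(name='top');q=r.sense()"
```

```text
wrist 19.4 [ 608.62 -117.93  191.51] [179.9  -20.3   -2.72]
  strip [249.99 211.66] [ 3 32 95] box on face [   0.64 -105.64]
  strip [  2.19 216.93] [ 7 24 58] box on face [ -4.33 104.93]
top 19.45 [ 607.79 -117.59  189.29] [179.95 -20.13  -2.73]
  strip [221.  171.5] [1 8 8] box on face [  0.65 104.46]
  strip [240. 206.] [1 7 7] box on table [542.19  27.15]
  strip [260. 207.] [1 7 7] box on table [539.73 -43.03]
```

```bash
python3 -c "
from h import *
go((607.3,-117.5,188.5,180,-20,-2.7),(440,-15,320,180,0,0))"
```

```text
lin [-0.1166, -0.0945, -0.1824] rot [  0.47 -20.    -2.67] dist 236
```

>>> servo_tool(fingers=[0.06, 0.06, 0.06, 0.06, 0.06, 0.06, 0.06, 0.06, 0.06, 0.06], linear=[[-0.015, -0.013, -0.04], [-0.03, -0.027, -0.07], [-0.047, -0.04, -0.1], [-0.067, -0.055, -0.13], [-0.09, -0.075, -0.16], [-0.1166, -0.0945, -0.1824], [-0.1166, -0.0945, -0.1824], [-0.1166, -0.0945, -0.1824], [-0.1166, -0.0945, -0.1824], [-0.1166, -0.0945, -0.1824]], rotation=[[0, -3, 0], [0.1, -6, -0.5], [0.2, -10, -1], [0.3, -13, -1.5], [0.4, -16, -2], [0.47, -20, -2.7], [0.47, -20, -2.7], [0.47, -20, -2.7], [0.47, -20, -2.7], [0.47, -20, -2.7]])

```text
time: 20.45
tool_pos: [440.0, -15.1, 318.2]
tcp_rot: [180.0, 0.1, -0.1]
ft_force: [0.8, -0.3, -0.3]
finger_gap: 60.1
grip_force: 0.0
```

>>> servo_tool(fingers=[0.06, 0.06, 0.06, 0.06, 0.06, 0.06, 0.06, 0.06, 0.06, 0.06], linear=[[0, 0, 0], [0, 0, 0], [0, 0, 0], [0, 0, 0], [0, 0, 0], [0, 0, 0], [0, 0, 0], [0, 0, 0], [0, 0, 0], [0, 0, 0]], rotation=[[0, 0, 0], [0, 0, 0], [0, 0, 0], [0, 0, 0], [0, 0, 0], [0, 0, 0], [0, 0, 0], [0, 0, 0], [0, 0, 0], [0, 0, 0]])

```text
time: 21.45
tool_pos: [440.0, -14.7, 319.6]
tcp_rot: [180.0, 0.0, -0.0]
ft_force: [0.1, 0.1, 0.2]
finger_gap: 60.1
grip_force: 0.0
```

>>> servo_tool(fingers=[0.06, 0.06, 0.06, 0.06, 0.06, 0.06, 0.06, 0.06, 0.06, 0.06], linear=[[0, 0, 0], [0, 0, 0], [0, 0, 0], [0, 0, 0], [0, 0, 0], [0, 0, 0], [0, 0, 0], [0, 0, 0], [0, 0, 0], [0, 0, 0]], rotation=[[0, 0, 0], [0, 0, 0], [0, 0, 0], [0, 0, 0], [0, 0, 0], [0, 0, 0], [0, 0, 0], [0, 0, 0], [0, 0, 0], [0, 0, 0]])

```text
time: 22.45
tool_pos: [440.0, -14.7, 319.5]
tcp_rot: [180.0, 0.0, -0.0]
ft_force: [0.2, -0.4, -0.1]
finger_gap: 60.2
grip_force: 0.0
```

>>> servo_tool(fingers=[0.06, 0.06, 0.06, 0.06, 0.06, 0.06, 0.06, 0.06, 0.06, 0.06], linear=[[0, 0, 0], [0, 0, 0], [0, 0, 0], [0, 0, 0], [0, 0, 0], [0, 0, 0], [0, 0, 0], [0, 0, 0], [0, 0, 0], [0, 0, 0]], rotation=[[0, 0, 0], [0, 0, 0], [0, 0, 0], [0, 0, 0], [0, 0, 0], [0, 0, 0], [0, 0, 0], [0, 0, 0], [0, 0, 0], [0, 0, 0]])

```text
time: 23.45
tool_pos: [440.0, -14.7, 319.5]
tcp_rot: [180.0, 0.0, -0.0]
ft_force: [-0.2, -0.3, 0.7]
finger_gap: 59.8
grip_force: 0.0
```

>>> servo_tool(fingers=[0.06, 0.06, 0.06, 0.06, 0.06, 0.06, 0.06, 0.06, 0.06, 0.06], linear=[[0, 0, 0], [0, 0, 0], [0, 0, 0], [0, 0, 0], [0, 0, 0], [0, 0, 0], [0, 0, 0], [0, 0, 0], [0, 0, 0], [0, 0, 0]], rotation=[[0, 0, 0], [0, 0, 0], [0, 0, 0], [0, 0, 0], [0, 0, 0], [0, 0, 0], [0, 0, 0], [0, 0, 0], [0, 0, 0], [0, 0, 0]])

```text
time: 24.45
tool_pos: [440.0, -14.7, 319.5]
tcp_rot: [180.0, 0.0, -0.0]
ft_force: [0.4, -0.6, 0.6]
finger_gap: 59.9
grip_force: 0.0
```

>>> servo_tool(fingers=[0.06, 0.06, 0.06, 0.06, 0.06, 0.06, 0.06, 0.06, 0.06, 0.06], linear=[[0, 0, 0], [0, 0, 0], [0, 0, 0], [0, 0, 0], [0, 0, 0], [0, 0, 0], [0, 0, 0], [0, 0, 0], [0, 0, 0], [0, 0, 0]], rotation=[[0, 0, 0], [0, 0, 0], [0, 0, 0], [0, 0, 0], [0, 0, 0], [0, 0, 0], [0, 0, 0], [0, 0, 0], [0, 0, 0], [0, 0, 0]])

```text
time: 25.45
tool_pos: [440.0, -14.7, 319.5]
tcp_rot: [180.0, 0.0, -0.0]
ft_force: [0.2, -0.2, 0.6]
finger_gap: 60.0
grip_force: 0.0
```

>>> servo_tool(fingers=[0.06, 0.06, 0.06, 0.06, 0.06, 0.06, 0.06, 0.06, 0.06, 0.06], linear=[[0, 0, 0], [0, 0, 0], [0, 0, 0], [0, 0, 0], [0, 0, 0], [0, 0, 0], [0, 0, 0], [0, 0, 0], [0, 0, 0], [0, 0, 0]], rotation=[[0, 0, 0], [0, 0, 0], [0, 0, 0], [0, 0, 0], [0, 0, 0], [0, 0, 0], [0, 0, 0], [0, 0, 0], [0, 0, 0], [0, 0, 0]])

```text
time: 26.45
tool_pos: [440.0, -14.7, 319.5]
tcp_rot: [180.0, 0.0, -0.0]
ft_force: [0.1, -0.3, -0.3]
finger_gap: 60.1
grip_force: 0.0
```

```bash
python3 -c "
from h import *
s=look();t=look(name='top')
cv2.imwrite('pics/p5.png',cv2.resize(s['frame'][:,:,::-1],(800,600)))"
```

```text
wrist 26.5 [440.   -14.73 319.53] [179.98   0.01  -0.02]
  strip [220.69  83.62] [ 2 22 32] box on table [544.09  27.47]
  strip [274.57  83.93] [ 2 16 28] box on table [543.68 -44.23]
top 26.55 [440.01 -14.71 319.54] [179.98   0.01  -0.02]
  strip [221.  171.5] [1 8 8] box on face [  0.65 104.46]
  strip [240. 206.] [1 7 7] box on table [542.19  27.15]
  strip [260. 207.] [1 7 7] box on table [539.73 -43.03]
```

View pics/p5.png

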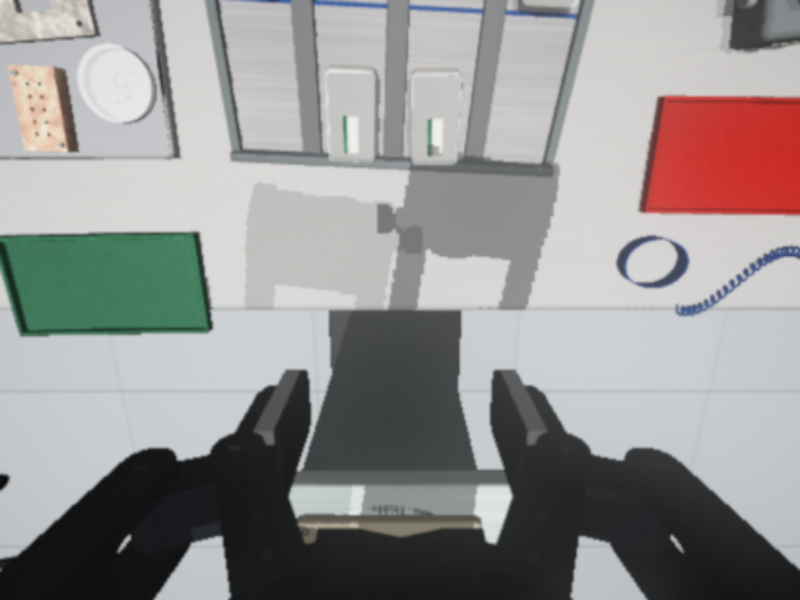

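Boxes 2 and 3 rest against the stop, at (350,115) and (437,118). Boxes 1 and 4 stayed in the band for more than 7 s. Next I'll plan the picks of the two that slid.

Run:
```python
from h import *
s=r.snapshot("wrist")
for c in [(220.69,83.62),(274.57,83.93)]: print(face(s,c,22)+[11.5,-4.4])
H=hsv(s);h,S=H[...,0].astype(int),H[...,1].astype(int)
for nm,m in [("red",((h<6)|(h>174))&(S>150)),("green",(h>60)&(h<90)&(S>100))]:
    for b,st,c in blobs(m,2000):
        ys,xs=np.nonzero(b); k=(xs>5)&(xs<506); P=ray(s,np.c_[xs,ys],12)
        L=[(x,ys[xs==x].max()) for x in range(xs[k].min()+10,xs[k].max()-10)]; W=ray(s,L,12); print(nm,"yaw",np.degrees(np.arctan(-np.polyfit(W[:,1],W[:,0],1)[0])),P.min(0),P.max(0))
for y in (35,-35):
    p=lambda u,n:tuple(O+RF.apply([u,y,n]))
    print(p(-116,28),p(-115,90))
c=(440,-14.7,320,180,0,0)
go(c,(*(O+RF.apply([-116,35,90])),180,-20,-2.8),(*(O+RF.apply([-116,35,50])),180,-20,-2.8),(*(O+RF.apply([-116,35,28])),180,-20,-2.8))
```

```text
[[-114.68   33.61]]
[[-111.61  -34.12]]
red yaw -0.7095553951198843 [ 462.09 -380.3    12.  ] [ 560.   -239.16   12.  ]
green yaw 1.176187987237813 [343.19 174.19  12.  ] [441.94 365.29  12.  ]
(np.float64(539.1704032366714), np.float64(25.950864866091262), np.float64(53.637056756227864)) (np.float64(518.9290412621461), np.float64(26.94083262443637), np.float64(112.24001938827986))
(np.float64(535.7509193509784), np.float64(-43.965564747809125), np.float64(53.637056756227864)) (np.float64(515.5095573764532), np.float64(-42.975596989464016), np.float64(112.24001938827986))
lin [0.078, -0.0417, 0.2081] rot [-0.49 20.    2.77] dist 226
lin [0.0917, -0.041, 0.2457] rot [-0.49 20.    2.77] dist 265
lin [0.0992, -0.0407, 0.2664] rot [-0.49 20.    2.77] dist 287
```

>>> servo_tool(fingers=[0.055, 0.055, 0.055, 0.055, 0.055, 0.055, 0.055, 0.055, 0.055, 0.055], linear=[[0.015, -0.008, 0.04], [0.03, -0.016, 0.08], [0.045, -0.025, 0.12], [0.06, -0.033, 0.165], [0.078, -0.0417, 0.2081], [0.085, -0.0414, 0.227], [0.0917, -0.041, 0.2457], [0.096, -0.041, 0.258], [0.0992, -0.0407, 0.2664], [0.0992, -0.0407, 0.2664]], rotation=[[-0.1, 4, 0.5], [-0.2, 8, 1], [-0.3, 12, 1.7], [-0.4, 16, 2.2], [-0.49, 20, 2.77], [-0.49, 20, 2.77], [-0.49, 20, 2.77], [-0.49, 20, 2.77], [-0.49, 20, 2.77], [-0.49, 20, 2.77]])

```text
time: 27.6
tool_pos: [538.5, 25.9, 51.8]
tcp_rot: [180.0, -19.9, -2.8]
ft_force: [-0.4, 0.1, -0.2]
finger_gap: 54.9
grip_force: 0.0
```

>>> servo_tool(fingers=[0.055, 0.055, 0.03, 0.03, 0.03, 0.03, 0.03], linear=[[0, 0, 0], [0, 0, 0], [0, 0, 0], [0, 0, 0], [0, 0, 0], [0, 0, 0], [0, 0, 0]], rotation=[[0, 0, 0], [0, 0, 0], [0, 0, 0], [0, 0, 0], [0, 0, 0], [0, 0, 0], [0, 0, 0]], force=30)

```text
time: 28.3
tool_pos: [539.8, 25.8, 54.2]
tcp_rot: [180.0, -20.1, -2.8]
ft_force: [-3.9, -0.6, 7.0]
finger_gap: 38.0
grip_force: 30.4
```

Run:
```python
from h import *
q=r.sense(); print(RF.inv().apply(q["tool_pos"]-O),q["tool_pos"])
c=(*(O+RF.apply([-116,35,28])),180,-20,-2.8); print(c[:3])
go(c,(*(O+RF.apply([-114,35,90])),180,-20,-2.8),(510,-130,170,180,0,-1),(510.8,-288.7,120,180,0,-1),(510.8,-288.7,36,180,0,-1))
```

```text
[-115.22   34.93   28.29] [539.8   25.85  54.17]
(np.float64(539.1704032366714), np.float64(25.950864866091262), np.float64(53.637056756227864))
lin [0.002, 0.0, -0.062] rot [0. 0. 0.] dist 62
lin [0.0196, 0.1572, -0.1167] rot [  0.31 -20.    -1.78] dist 197
lin [0.0105, 0.3157, -0.0668] rot [  0.31 -20.    -1.78] dist 323
lin [-0.0182, 0.3157, 0.0121] rot [  0.31 -20.    -1.78] dist 316
```

>>> servo_tool(fingers=[0.03, 0.03, 0.03, 0.03, 0.03, 0.03, 0.03, 0.03, 0.03, 0.03], linear=[[0.001, 0, -0.03], [0.002, 0.005, -0.062], [0.008, 0.045, -0.095], [0.014, 0.09, -0.115], [0.0196, 0.135, -0.117], [0.018, 0.18, -0.115], [0.016, 0.225, -0.1], [0.013, 0.27, -0.085], [0.0105, 0.3157, -0.0668], [0.0105, 0.3157, -0.0668]], rotation=[[0, 0, 0], [0, 0, 0], [0.1, -5, -0.4], [0.2, -10, -0.9], [0.25, -15, -1.3], [0.31, -20, -1.78], [0.31, -20, -1.78], [0.31, -20, -1.78], [0.31, -20, -1.78], [0.31, -20, -1.78]])

```text
time: 29.3
tool_pos: [508.3, -293.0, 116.0]
tcp_rot: [-180.0, 0.2, -1.3]
ft_force: [-0.5, 0.9, -0.2]
finger_gap: 38.2
grip_force: 31.0
```

>>> servo_tool(fingers=[0.03, 0.03, 0.03, 0.03, 0.03, 0.03, 0.03], linear=[[0, 0, 0.03], [0, 0, 0.06], [0, 0, 0.075], [0, 0, 0.083], [0, 0, 0.087], [0, 0, 0.088], [0, 0, 0.088]], rotation=[[0, 0, 0], [0, 0, 0], [0, 0, 0], [0, 0, 0], [0, 0, 0], [0, 0, 0], [0, 0, 0]])

```text
time: 30.0
tool_pos: [511.6, -289.3, 33.0]
tcp_rot: [179.9, -0.1, -1.0]
ft_force: [-0.4, 0.6, -0.5]
finger_gap: 38.1
grip_force: 31.3
```

>>> servo_tool(fingers=[0.03, 0.03, 0.05, 0.05, 0.05, 0.05, 0.05, 0.05, 0.05, 0.05], linear=[[0, 0, 0.001], [0, 0, 0.001], [0, 0, 0.001], [0, 0, 0.001], [0, 0, 0], [0, 0, -0.02], [0, 0, -0.05], [0, 0, -0.088], [0, 0, -0.13], [0, 0, -0.13]], rotation=[[0, 0, 0], [0, 0, 0], [0, 0, 0], [0, 0, 0], [0, 0, 0], [0, 0, 0], [0, 0, 0], [0, 0, 0], [0, 0, 0], [0, 0, 0]])

```text
time: 31.0
tool_pos: [514.1, -291.1, 169.3]
tcp_rot: [179.6, -0.5, -1.0]
ft_force: [1.3, -1.1, 0.9]
finger_gap: 49.9
grip_force: 0.0
```

Run:
```python
from h import *
t=look(name="top"); s=look()
for c,st in strips(s,6):
    if st[1]<60: print(c,st,ray(s,c,26)[0]+[11.5,-4.4,0])
c=(510.8,-288.7,162,180,0,-1)
go(c,(*(O+RF.apply([-114,-35,100])),180,-20,-2.8),(*(O+RF.apply([-114.5,-35,60])),180,-20,-2.8),(*(O+RF.apply([-115,-35,28])),180,-20,-2.8))
```

```text
top 31.05 [ 512.92 -290.3   166.02] [179.73  -0.36  -1.02]
  strip [221.  171.5] [1 8 8] box on face [  0.65 104.46]
  strip [260. 207.] [1 7 7] box on table [539.73 -43.03]
wrist 31.1 [ 511.59 -289.39  163.28] [179.87  -0.15  -1.02]
[249.58 201.17] [ 2 28 48] [ 508.69 -289.6    26.  ]
lin [-0.0021, -0.2458, 0.04] rot [-0.31 20.    1.78] dist 249
lin [0.0111, -0.2454, 0.0778] rot [-0.31 20.    1.78] dist 258
lin [0.0216, -0.2451, 0.108] rot [-0.31 20.    1.78] dist 269
```

>>> servo_tool(fingers=[0.055, 0.055, 0.055, 0.055, 0.055, 0.055, 0.055, 0.055, 0.055, 0.055], linear=[[0, -0.045, 0], [0, -0.09, 0.005], [0, -0.135, 0.012], [0, -0.18, 0.02], [0, -0.22, 0.03], [-0.0021, -0.2458, 0.04], [0.0045, -0.2456, 0.059], [0.0111, -0.2454, 0.0778], [0.017, -0.2452, 0.095], [0.0216, -0.2451, 0.108]], rotation=[[0, 0, 0], [-0.1, 5, 0.4], [-0.15, 10, 0.8], [-0.2, 15, 1.3], [-0.31, 20, 1.78], [-0.31, 20, 1.78], [-0.31, 20, 1.78], [-0.31, 20, 1.78], [-0.31, 20, 1.78], [-0.31, 20, 1.78]])

```text
time: 32.1
tool_pos: [534.7, -43.5, 50.1]
tcp_rot: [-180.0, -19.7, -2.8]
ft_force: [-0.4, -0.1, 0.0]
finger_gap: 55.1
grip_force: 0.0
```

>>> servo_tool(fingers=[0.055, 0.055, 0.03, 0.03, 0.03, 0.03, 0.03], linear=[[0, 0, 0], [0, 0, 0], [0, 0, 0], [0, 0, 0], [0, 0, 0], [0, 0, 0], [0, 0, 0]], rotation=[[0, 0, 0], [0, 0, 0], [0, 0, 0], [0, 0, 0], [0, 0, 0], [0, 0, 0], [0, 0, 0]], force=30)

```text
time: 32.8
tool_pos: [537.0, -44.2, 54.1]
tcp_rot: [180.0, -20.0, -2.8]
ft_force: [-2.9, 0.3, 5.1]
finger_gap: 38.5
grip_force: 30.9
```

Run:
```python
from h import *
q=r.sense(); print(RF.inv().apply(q["tool_pos"]-O),q["tool_pos"])
c=(*(O+RF.apply([-115,-35,28])),180,-20,-2.8); print(c[:3])
go(c,(*(O+RF.apply([-113,-35,90])),180,-20,-2.8),(510,-180,170,180,0,-1),(510,-378.7,120,180,0,-1),(510,-378.7,32,180,0,-1))
```

```text
[-114.65  -35.21   28.03] [537.   -44.24  54.12]
(np.float64(536.6894901078339), np.float64(-44.01146851601315), np.float64(53.97907689955353))
lin [0.002, 0.0, -0.062] rot [0. 0. 0.] dist 62
lin [0.0209, 0.1371, -0.1159] rot [  0.31 -20.    -1.78] dist 181
lin [0.0129, 0.3356, -0.0656] rot [  0.31 -20.    -1.78] dist 342
lin [-0.0172, 0.3356, 0.0171] rot [  0.31 -20.    -1.78] dist 336
```

>>> servo_tool(fingers=[0.03, 0.03, 0.03, 0.03, 0.03, 0.03, 0.03, 0.03, 0.03, 0.03], linear=[[0.001, 0, -0.03], [0.002, 0.005, -0.062], [0.008, 0.045, -0.095], [0.014, 0.09, -0.115], [0.0205, 0.137, -0.116], [0.019, 0.18, -0.112], [0.017, 0.225, -0.1], [0.0155, 0.27, -0.085], [0.014, 0.31, -0.07], [0.0129, 0.3356, -0.0656]], rotation=[[0, 0, 0], [0, 0, 0], [0.1, -5, -0.4], [0.2, -10, -0.9], [0.25, -15, -1.3], [0.31, -20, -1.78], [0.31, -20, -1.78], [0.31, -20, -1.78], [0.31, -20, -1.78], [0.31, -20, -1.78]])

```text
time: 33.8
tool_pos: [508.6, -381.0, 117.1]
tcp_rot: [-179.9, 0.1, -1.1]
ft_force: [-0.5, 0.5, 0.4]
finger_gap: 38.1
grip_force: 31.1
```

>>> servo_tool(fingers=[0.03, 0.03, 0.03, 0.03, 0.03, 0.03, 0.03, 0.03], linear=[[0, 0, 0], [0, 0, 0.03], [0, 0, 0.06], [0, 0, 0.075], [0, 0, 0.083], [0, 0, 0.087], [0, 0, 0.089], [0, 0, 0.089]], rotation=[[0, 0, 0], [0, 0, 0], [0, 0, 0], [0, 0, 0], [0, 0, 0], [0, 0, 0], [0, 0, 0], [0, 0, 0]])

```text
time: 34.6
tool_pos: [510.9, -379.5, 32.4]
tcp_rot: [179.9, -0.1, -1.0]
ft_force: [-0.1, -0.2, 0.4]
finger_gap: 38.4
grip_force: 31.4
```

>>> servo_tool(fingers=[0.03, 0.05, 0.05, 0.05, 0.05, 0.05, 0.05, 0.05, 0.05], linear=[[0, 0, 0], [0, 0, 0], [0, 0, 0], [0, 0, 0], [0, 0, -0.02], [0, 0, -0.05], [0, 0, -0.088], [0, 0, -0.131], [0, 0, -0.131]], rotation=[[0, 0, 0], [0, 0, 0], [0, 0, 0], [0, 0, 0], [0, 0, 0], [0, 0, 0], [0, 0, 0], [0, 0, 0], [0, 0, 0]])

```text
time: 35.5
tool_pos: [513.1, -381.6, 170.0]
tcp_rot: [179.5, -0.5, -1.0]
ft_force: [1.0, -0.1, 1.2]
finger_gap: 49.8
grip_force: 0.0
```

Run:
```python
from h import *
t=look(name="top"); s=look()
for c,st in strips(s,6):
    if st[1]<60: print(c,st,ray(s,c,26)[0]+[11.5,-4.4,0])
for c,st in strips(t,5):
    p=ray(t,c,26)[0]
    if st[1]<60 and 400<p[0]<700 and abs(p[1])<450: print("top",c,st,p+[11.5,-4.4,0])
c=(510,-378.7,162,180,0,-1)
go(c,(555,-260,200,180,-10,-1.8),(*(O+RF.apply([1,-105,100])),180,-20,-2.8),(*(O+RF.apply([0,-105,55])),180,-20,-2.8),(*(O+RF.apply([0,-105,27])),180,-20,-2.8))
```

```text
top 35.55 [ 511.96 -380.64  166.53] [179.67  -0.35  -1.02]
  strip [221.  171.5] [1 8 8] box on face [  0.65 104.46]
wrist 35.6 [ 510.7  -379.56  163.52] [179.84  -0.15  -1.02]
[152.86 198.97] [ 5 29 69] [ 511.44 -289.63   26.  ]
[249.49 203.24] [ 2 19 37] [ 505.46 -379.93   26.  ]
top [221.  171.5] [1 8 8] [662.3   95.84  26.  ]
top [283.4 172.8] [2 3 5] [ 661.1  -123.56   26.  ]
top [330.  216.5] [1 8 8] [ 510.08 -288.02   26.  ]
top [356. 218.] [1 5 5] [ 506.19 -379.     26.  ]
lin [0.0429, -0.1195, -0.038] rot [-0.07 10.    0.8 ] dist 133
lin [0.103, -0.2625, 0.0007] rot [-0.31 20.    1.78] dist 282
lin [0.1174, -0.262, 0.0433] rot [-0.31 20.    1.78] dist 290
lin [0.127, -0.2617, 0.0696] rot [-0.31 20.    1.78] dist 299
```

>>> servo_tool(fingers=[0.055, 0.055, 0.055, 0.055, 0.055, 0.055, 0.055, 0.055, 0.055, 0.055], linear=[[0.01, -0.04, -0.025], [0.025, -0.08, -0.036], [0.043, -0.12, -0.038], [0.058, -0.16, -0.032], [0.075, -0.2, -0.022], [0.09, -0.235, -0.01], [0.103, -0.2625, 0.0007], [0.11, -0.262, 0.022], [0.1174, -0.262, 0.0433], [0.123, -0.262, 0.058]], rotation=[[0, 3, 0.2], [0, 6, 0.5], [-0.1, 10, 0.8], [-0.15, 13, 1.1], [-0.2, 16, 1.4], [-0.31, 20, 1.78], [-0.31, 20, 1.78], [-0.31, 20, 1.78], [-0.31, 20, 1.78], [-0.31, 20, 1.78]])

```text
time: 36.6
tool_pos: [635.6, -117.8, 99.1]
tcp_rot: [-179.9, -19.7, -2.8]
ft_force: [0.1, 0.2, -0.5]
finger_gap: 55.3
grip_force: 0.0
```

>>> servo_tool(fingers=[0.055, 0.055, 0.055, 0.03, 0.03, 0.03, 0.03, 0.03], linear=[[0, 0, 0.007], [0, 0, 0.0125], [0, 0, 0.0125], [0, 0, 0.0125], [0, 0, 0.0125], [0, 0, 0.0125], [0, 0, 0.0125], [0, 0, 0.0125]], rotation=[[0, 0, 0], [0, 0, 0], [0, 0, 0], [0, 0, 0], [0, 0, 0], [0, 0, 0], [0, 0, 0], [0, 0, 0]], force=30)

```text
time: 37.4
tool_pos: [642.2, -119.5, 92.7]
tcp_rot: [180.0, -20.1, -2.8]
ft_force: [-2.5, 0.2, 5.4]
finger_gap: 38.0
grip_force: 31.7
```

Run:
```python
from h import *
q=r.sense(); print(RF.inv().apply(q["tool_pos"]-O),q["tool_pos"])
c=(*(O+RF.apply([0,-105,27])),180,-20,-2.8); print(c[:3])
h=(*(O+RF.apply([1,-105,90])),180,-20,-2.8); print(h[:3])
go(c,h,(520,-30,190,180,-8,-1),(430,80,180,180,0,0.5))
go((430,80,180,180,0,0.5),(393,225,110,180,0,0.8),(393,225,32,180,0,.8))
```

```text
[   0.71 -105.22   27.09] [ 642.17 -119.48   92.7 ]
(np.float64(641.5472550787625), np.float64(-119.2235390786437), np.float64(92.37170076121953))
(np.float64(620.9642812859893), np.float64(-118.21686371503166), np.float64(151.91435601405743))
lin [0.001, 0.0, -0.063] rot [0. 0. 0.] dist 63
lin [-0.0848, -0.0832, -0.1348] rot [  0.44 -12.    -1.75] dist 180
lin [-0.1777, -0.1887, -0.1579] rot [  0.58 -19.99  -3.27] dist 304
lin [-0.0357, -0.1453, 0.07] rot [ 0.   0.  -0.3] dist 165
lin [-0.0357, -0.1453, 0.148] rot [ 0.   0.  -0.3] dist 210
```

>>> servo_tool(fingers=[0.03, 0.03, 0.03, 0.03, 0.03, 0.03, 0.03, 0.03, 0.03, 0.03], linear=[[0, 0, -0.03], [0.001, 0, -0.063], [-0.02, -0.02, -0.095], [-0.05, -0.05, -0.12], [-0.085, -0.083, -0.135], [-0.11, -0.11, -0.143], [-0.135, -0.14, -0.15], [-0.16, -0.167, -0.155], [-0.1777, -0.1887, -0.158], [-0.1777, -0.1887, -0.158]], rotation=[[0, 0, 0], [0, 0, 0], [0.15, -4, -0.6], [0.3, -8, -1.2], [0.44, -12, -1.75], [0.5, -16, -2.5], [0.58, -20, -3.27], [0.58, -20, -3.27], [0.58, -20, -3.27], [0.58, -20, -3.27]])

```text
time: 38.4
tool_pos: [428.3, 82.3, 178.6]
tcp_rot: [-180.0, 0.1, 0.7]
ft_force: [-0.5, -0.9, -0.0]
finger_gap: 38.0
grip_force: 31.0
```

>>> servo_tool(fingers=[0.03, 0.03, 0.03, 0.03, 0.03, 0.03, 0.03, 0.03, 0.03, 0.03], linear=[[-0.01, -0.043, 0.02], [-0.021, -0.087, 0.043], [-0.032, -0.13, 0.065], [-0.0357, -0.1453, 0.085], [-0.0357, -0.1453, 0.11], [-0.0357, -0.1453, 0.13], [-0.0357, -0.1453, 0.14], [-0.0357, -0.1453, 0.146], [-0.0357, -0.1453, 0.149], [-0.0357, -0.1453, 0.149]], rotation=[[0, 0, -0.3], [0, 0, -0.3], [0, 0, -0.3], [0, 0, -0.3], [0, 0, -0.3], [0, 0, -0.3], [0, 0, -0.3], [0, 0, -0.3], [0, 0, -0.3], [0, 0, -0.3]])

```text
time: 39.4
tool_pos: [394.3, 225.0, 31.5]
tcp_rot: [-180.0, -0.1, 0.8]
ft_force: [-1.1, 0.2, -0.2]
finger_gap: 38.3
grip_force: 31.0
```

>>> servo_tool(fingers=[0.03, 0.03], linear=[[0, 0, 0], [0, 0, 0]], rotation=[[0, 0, 0], [0, 0, 0]])

```text
time: 39.6
tool_pos: [394.3, 225.2, 31.3]
tcp_rot: [-180.0, -0.1, 0.8]
ft_force: [0.1, -0.4, 2.5]
finger_gap: 38.6
grip_force: 31.3
```

Touching. I'll release, retreat, and go for box 1 in lane 1.

>>> servo_tool(fingers=[0.05, 0.05, 0.05, 0.05, 0.05, 0.05, 0.05, 0.05, 0.05], linear=[[0, 0, 0], [0, 0, 0], [0, 0, 0], [0, 0, -0.02], [0, 0, -0.05], [0, 0, -0.09], [0, 0, -0.13], [0, 0, -0.149], [0, 0, -0.149]], rotation=[[0, 0, 0], [0, 0, 0], [0, 0, 0], [0, 0, 0], [0, 0, 0], [0, 0, 0], [0, 0, 0], [0, 0, 0], [0, 0, 0]])

```text
time: 40.5
tool_pos: [395.5, 226.1, 183.4]
tcp_rot: [-179.9, -0.4, 0.8]
ft_force: [0.9, 0.1, 0.1]
finger_gap: 50.0
grip_force: 0.0
```

Run:
```python
from h import *
t=look(name="top"); s=look()
for n,x in (("top",t),("w",s)):
  g=x["frame"].astype(int)
  m=(g.min(2)>110)  # white lid inside green tray
  for b,st,c in blobs(m,60):
    p=ray(x,c,26)[0]
    if abs(p[0]-393)<45 and abs(p[1]-270)<90: print(n,st,p)
c=(393,225.2,180,180,0,.8)
go(c,(510,160,200,180,-10,-1),(*(O+RF.apply([1,105,100])),180,-20,-2.8),(*(O+RF.apply([0.5,105,40])),180,-20,-2.8),(*(O+RF.apply([0,105,27])),180,-20,-2.8))
```

```text
top 40.55 [394.4  225.55 180.94] [-179.94   -0.18    0.79]
  strip [221.  171.5] [1 8 8] box on face [  0.65 104.46]
wrist 40.6 [393.4  225.14 179.21] [180.    -0.02   0.79]
  strip [252.1  191.97] [ 2 27 30] box on table [392.48 224.53]
top [179 234  11  11 102] [414.39 225.19  26.  ]
w [     0      0    512    365 123525] [423.7  226.02  26.  ]
w [ 236  141   42   73 2848] [398.28 224.77  26.  ]
lin [0.1161, 0.0668, -0.02] rot [-0.16 10.    1.8 ] dist 135
lin [0.2329, 0.1368, 0.0187] rot [-0.63 19.99  3.56] dist 271
lin [0.2529, 0.138, 0.0752] rot [-0.63 19.99  3.56] dist 298
lin [0.2569, 0.1383, 0.0876] rot [-0.63 19.99  3.56] dist 305
```

>>> servo_tool(fingers=[0.055, 0.055, 0.055, 0.055, 0.055, 0.055, 0.055, 0.055, 0.055, 0.055], linear=[[0.037, 0.021, -0.012], [0.075, 0.043, -0.018], [0.114, 0.066, -0.02], [0.15, 0.088, -0.015], [0.19, 0.11, -0.005], [0.2329, 0.1368, 0.0187], [0.243, 0.1375, 0.047], [0.2529, 0.138, 0.0752], [0.2569, 0.1383, 0.0876], [0.2569, 0.1383, 0.0876]], rotation=[[0, 3, 0.5], [-0.1, 6, 1], [-0.2, 10, 1.8], [-0.3, 13, 2.3], [-0.45, 16, 2.8], [-0.63, 20, 3.56], [-0.63, 20, 3.56], [-0.63, 20, 3.56], [-0.63, 20, 3.56], [-0.63, 20, 3.56]])

```text
time: 41.6
tool_pos: [651.0, 90.2, 89.2]
tcp_rot: [180.0, -19.8, -2.8]
ft_force: [0.7, -0.2, 0.8]
finger_gap: 54.6
grip_force: 0.0
```

>>> servo_tool(fingers=[0.055, 0.055, 0.03, 0.03, 0.03, 0.03, 0.03], linear=[[0, 0, 0], [0, 0, 0], [0, 0, 0], [0, 0, 0], [0, 0, 0], [0, 0, 0], [0, 0, 0]], rotation=[[0, 0, 0], [0, 0, 0], [0, 0, 0], [0, 0, 0], [0, 0, 0], [0, 0, 0], [0, 0, 0]], force=30)

```text
time: 42.3
tool_pos: [652.2, 90.5, 92.2]
tcp_rot: [180.0, -20.0, -2.8]
ft_force: [-3.9, 0.6, 5.3]
finger_gap: 38.1
grip_force: 30.9
```

Run:
```python
from h import *
q=r.sense(); print(RF.inv().apply(q["tool_pos"]-O),q["tool_pos"])
c=(*(O+RF.apply([0,105,27])),180,-20,-2.8); print(c[:3])
go(c,(*(O+RF.apply([1,105,90])),180,-20,-2.8),(510,190,180,180,-10,-1),(415,285,150,180,0,1))
go((415,285,150,180,0,1),(392,315,110,180,0,1),(392,315,31,180,0,1))
```

```text
[  0.3  104.98  26.69] [652.19  90.48  92.18]
(np.float64(651.8057067358413), np.float64(90.52574976305748), np.float64(92.37170076121953))
lin [0.001, 0.0, -0.063] rot [0. 0. 0.] dist 63
lin [-0.1077, -0.0924, -0.1324] rot [  0.47 -10.    -1.74] dist 194
lin [-0.2115, -0.1827, -0.1383] rot [  0.66 -19.99  -3.76] dist 312
lin [-0.0225, -0.0304, 0.04] rot [0. 0. 0.] dist 55
lin [-0.0225, -0.0304, 0.119] rot [0. 0. 0.] dist 125
```

>>> servo_tool(fingers=[0.03, 0.03, 0.03, 0.03, 0.03, 0.03, 0.03, 0.03, 0.03, 0.03], linear=[[0, 0, -0.03], [0.001, 0, -0.063], [-0.03, -0.025, -0.09], [-0.065, -0.055, -0.115], [-0.1, -0.085, -0.132], [-0.13, -0.112, -0.137], [-0.16, -0.138, -0.139], [-0.19, -0.164, -0.139], [-0.2115, -0.1827, -0.1383], [-0.2115, -0.1827, -0.1383]], rotation=[[0, 0, 0], [0, 0, 0], [0.15, -4, -0.6], [0.3, -8, -1.2], [0.44, -12, -1.9], [0.55, -16, -2.8], [0.66, -20, -3.76], [0.66, -20, -3.76], [0.66, -20, -3.76], [0.66, -20, -3.76]])

```text
time: 43.3
tool_pos: [412.4, 286.4, 147.5]
tcp_rot: [179.9, 0.2, 1.2]
ft_force: [-0.1, 0.0, -0.3]
finger_gap: 38.1
grip_force: 30.5
```

>>> servo_tool(fingers=[0.03, 0.03, 0.03, 0.03, 0.03, 0.03, 0.03, 0.03, 0.03, 0.03], linear=[[-0.012, -0.016, 0.02], [-0.0225, -0.0304, 0.04], [-0.0225, -0.0304, 0.065], [-0.0225, -0.0304, 0.085], [-0.0225, -0.0304, 0.1], [-0.0225, -0.0304, 0.11], [-0.0225, -0.0304, 0.116], [-0.0225, -0.0304, 0.119], [-0.0225, -0.0304, 0.119], [-0.0225, -0.0304, 0.119]], rotation=[[0, 0, 0], [0, 0, 0], [0, 0, 0], [0, 0, 0], [0, 0, 0], [0, 0, 0], [0, 0, 0], [0, 0, 0], [0, 0, 0], [0, 0, 0]])

```text
time: 44.3
tool_pos: [393.1, 315.1, 31.2]
tcp_rot: [-180.0, -0.1, 1.0]
ft_force: [1.0, 0.8, -0.6]
finger_gap: 38.3
grip_force: 30.6
```

>>> servo_tool(fingers=[0.03, 0.03, 0.05, 0.05, 0.05, 0.05, 0.05, 0.05, 0.05, 0.05], linear=[[0, 0, 0.001], [0, 0, 0.001], [0, 0, 0.001], [0, 0, 0.001], [0, 0, 0], [0, 0, -0.02], [0, 0, -0.05], [0, 0, -0.09], [0, 0, -0.13], [0, 0, -0.169]], rotation=[[0, 0, 0], [0, 0, 0], [0, 0, 0], [0, 0, 0], [0, 0, 0], [0, 0, 0], [0, 0, 0], [0, 0, 0], [0, 0, 0], [0, 0, 0]])

```text
time: 45.3
tool_pos: [392.1, 314.8, 201.0]
tcp_rot: [180.0, 0.0, 1.0]
ft_force: [-0.1, 0.9, -1.1]
finger_gap: 49.8
grip_force: 0.0
```

Run:
```python
from h import *
t=look(name="top"); s=r.snapshot("scene"); w=r.snapshot("wrist")
for c,st in strips(w,6): print(c,st,ray(w,c,26)[0]+[11.5,-4.4,0])
for nm,x,z in(("top",t,80),("scene",s,80)):
    V=hsv(x)[...,2].astype(int); u,v=pix(x,[632.8,-317.6,80]).astype(int)
    m=np.zeros(V.shape,bool); m[v-12:v+13,u-12:u+13]=(V<50)[v-12:v+13,u-12:u+13]
    for b,st,c in blobs(m,15): print(nm,(u,v),c,st,ray(x,c,78)[0])
c=cv2.resize(t["frame"][140:260,130:410,::-1],(700,300)); d=cv2.resize(s["frame"][80:330,100:380,::-1],(336,300))
cv2.imwrite("pics/p6.png",np.hstack([c[:,:460],d])); cv2.imwrite("pics/p6b.png",np.vstack([c,cv2.resize(w["frame"][:,:,::-1],(400,300)) if 0 else cv2.resize(np.hstack([d,cv2.resize(w["frame"][:,:,::-1],(364,300))]),(700,300))]))
```

```text
top 45.35 [394.98 316.69 208.71] [-179.71   -0.48    0.99]
[293.86 172.75] [ 178   88 9334] [409.59 273.33  26.  ]
[142.16 142.16] [28 10 61] [438.68 429.73  26.  ]
[254.49 186.76] [ 2 25 49] [393.47 314.36  26.  ]
[338.89 187.83] [ 4 26 46] [394.03 224.6   26.  ]
top (np.int64(343), np.int64(176)) [343.54 176.54] [339 172  10  10  78] [ 633.58 -317.86   78.  ]
```

View pics/p6b.png

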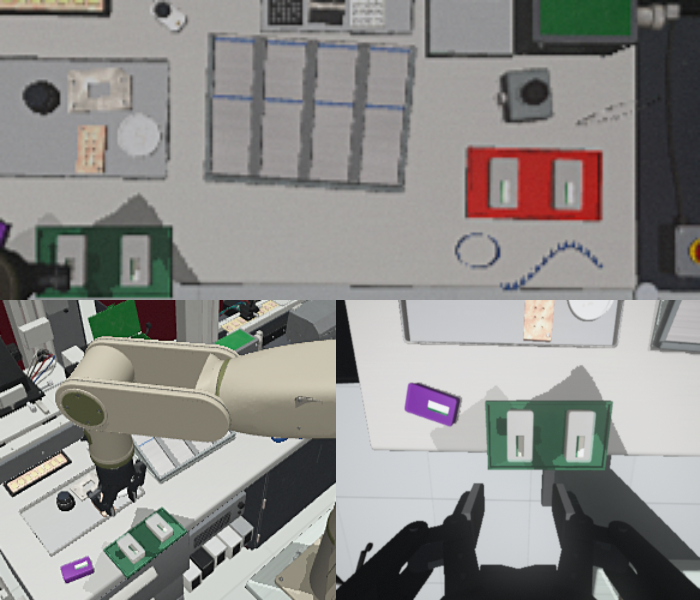

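The green tray holds the two boxes that stuck and the red tray the two that slid, all lid up and unstacked. The counter's plunger is at (533,92) in the top half. Next is the plunger.

>>> servo_tool(fingers=[0, 0, 0, 0, 0, 0, 0, 0, 0, 0], linear=[[0.016, 0.0438, 0], [0.032, 0.0876, 0], [0.048, 0.131, 0], [0.064, 0.175, 0], [0.08, 0.219, 0], [0.096, 0.263, 0], [0.112, 0.3065, 0], [0.128, 0.35, 0], [0.144, 0.394, 0], [0.1604, 0.4379, 0]], rotation=[[0, 0, 1], [0, 0, 1], [0, 0, 1], [0, 0, 1], [0, 0, 1], [0, 0, 1], [0, 0, 1], [0, 0, 1], [0, 0, 1], [0, 0, 1]])

```text
time: 46.45
tool_pos: [559.8, -121.9, 197.5]
tcp_rot: [-180.0, 0.2, -0.0]
ft_force: [1.5, 0.6, 0.6]
finger_gap: -0.1
grip_force: 0.0
```

>>> servo_tool(fingers=[0, 0, 0, 0, 0, 0, 0, 0], linear=[[0.01, 0.035, 0], [0.02, 0.075, 0], [0.03, 0.115, 0], [0.04, 0.155, 0], [0.045, 0.19, 0], [0.05, 0.198, 0.01], [0.05, 0.198, 0.02], [0.05, 0.198, 0.02]], rotation=[[0, 0, 0], [0, 0, 0], [0, 0, 0], [0, 0, 0], [0, 0, 0], [0, 0, 0], [0, 0, 0], [0, 0, 0]])

```text
time: 47.25
tool_pos: [608.6, -316.3, 175.2]
tcp_rot: [-179.8, 0.3, 0.0]
ft_force: [0.3, -0.0, -1.4]
finger_gap: 0.1
grip_force: 0.0
```

Run:
```python
from h import *
q=r.sense(); print(q["tool_pos"],q["tcp_rot"],q["finger_gap"])
w=r.snapshot("wrist"); V=hsv(w)[...,2]; u,v=pix(w,[633.2,-317.7,80]); print("expected plunger px",u*1.5625,v*1.5625)
print("tip px",pix(w,q["tool_pos"]-[0,0,19])*1.5625)
cv2.imwrite("pics/p7.png",cv2.resize(w["frame"][:,:,::-1],(800,600)))
```

```text
[ 608.57 -316.25  175.23] [-179.8     0.31    0.  ] 0.06009594937873232
expected plunger px 402.4406005019172 264.00236319286387
tip px [398.06 388.09]
```

View pics/p7.png

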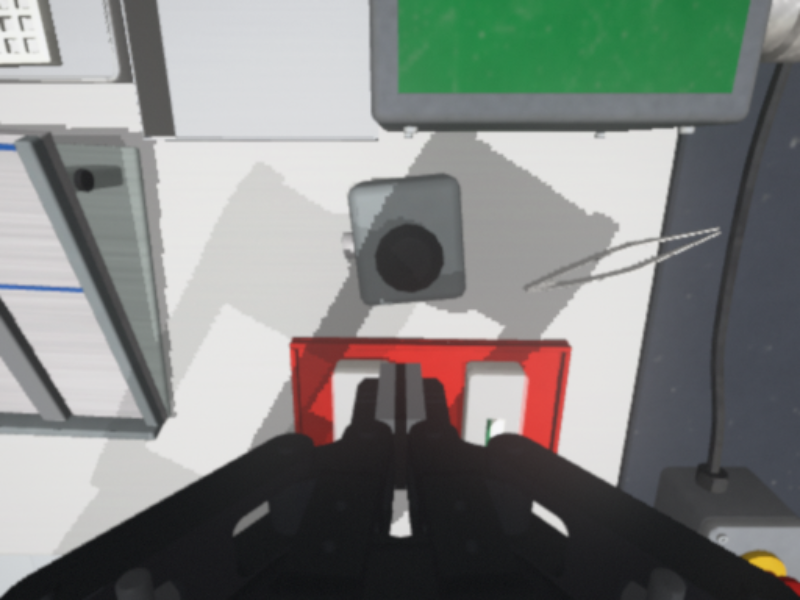

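The plunger is at about (408,259) in the wrist view, roughly 3 mm from where I expected it, so the target is about (635,-319.5). The tweezers are clear of it.

>>> servo_tool(fingers=[0, 0, 0, 0, 0, 0, 0], linear=[[0.015, 0.001, 0.01], [0.025, 0.0015, 0.03], [0.025, 0.0015, 0.06], [0.025, 0.0015, 0.075], [0.025, 0.0015, 0.078], [0.025, 0.0015, 0.078], [0.025, 0.0015, 0.078]], rotation=[[0, 0, 0], [0, 0, 0], [0, 0, 0], [0, 0, 0], [0, 0, 0], [0, 0, 0], [0, 0, 0]])

```text
time: 48.0
tool_pos: [636.0, -319.9, 103.5]
tcp_rot: [179.9, -0.1, 0.0]
ft_force: [0.6, -0.2, 1.0]
finger_gap: 0.1
grip_force: 0.0
```

>>> servo_tool(fingers=[0, 0, 0, 0, 0, 0, 0, 0], linear=[[0, 0, 0.004], [0, 0, 0.008], [0, 0, 0.011], [0, 0, 0.014], [0, 0, 0.016], [0, 0, 0.017], [0, 0, 0.017], [0, 0, 0.017]], rotation=[[0, 0, 0], [0, 0, 0], [0, 0, 0], [0, 0, 0], [0, 0, 0], [0, 0, 0], [0, 0, 0], [0, 0, 0]])

```text
time: 48.8
tool_pos: [636.2, -320.4, 87.0]
tcp_rot: [179.9, -0.1, -0.0]
ft_force: [-0.8, 0.9, 13.5]
finger_gap: -0.1
grip_force: 6.7
```

>>> servo_tool(fingers=[0, 0, 0, 0, 0], linear=[[0, 0, 0.001], [0, 0, 0.002], [0, 0, 0.002], [0, 0, 0.002], [0, 0, 0.002]], rotation=[[0, 0, 0], [0, 0, 0], [0, 0, 0], [0, 0, 0], [0, 0, 0]])

```text
time: 49.3
tool_pos: [636.3, -320.5, 86.8]
tcp_rot: [179.9, -0.1, -0.0]
ft_force: [-6.5, 3.7, 23.9]
finger_gap: -0.2
grip_force: 11.9
```

>>> servo_tool(fingers=[0, 0, 0, 0, 0, 0, 0, 0, 0, 0], linear=[[0, 0, -0.006], [0, 0, -0.012], [0, 0, -0.018], [0, 0, -0.03], [0, 0, -0.06], [0, 0, -0.1], [-0.01, 0, -0.14], [-0.03, 0, -0.16], [-0.03, 0, -0.16], [-0.03, 0, -0.16]], rotation=[[0, 0, 0], [0, 0, 0], [0, 0, 0], [0, 0, 0], [0, 0, 0], [0, 0, 0], [0, 0, 0], [0, 0, 0], [0, 0, 0], [0, 0, 0]])

```text
time: 50.3
tool_pos: [605.0, -319.6, 242.6]
tcp_rot: [180.0, 0.0, -0.0]
ft_force: [0.3, 0.4, 0.2]
finger_gap: 0.3
grip_force: 0.0
```

Run:
```python
from h import *
w=r.snapshot("wrist");t=r.snapshot("top")
c=cv2.resize(t["frame"][140:260,130:410,::-1],(700,300))
cv2.imwrite("pics/p8.png",np.vstack([c,cv2.resize(w["frame"][:,:,::-1],(700,300))]))
print(r.sense()["tool_pos"],r.sense()["time"])
```

```text
[ 604.66 -319.    240.24] 50.4
```

View pics/p8.png

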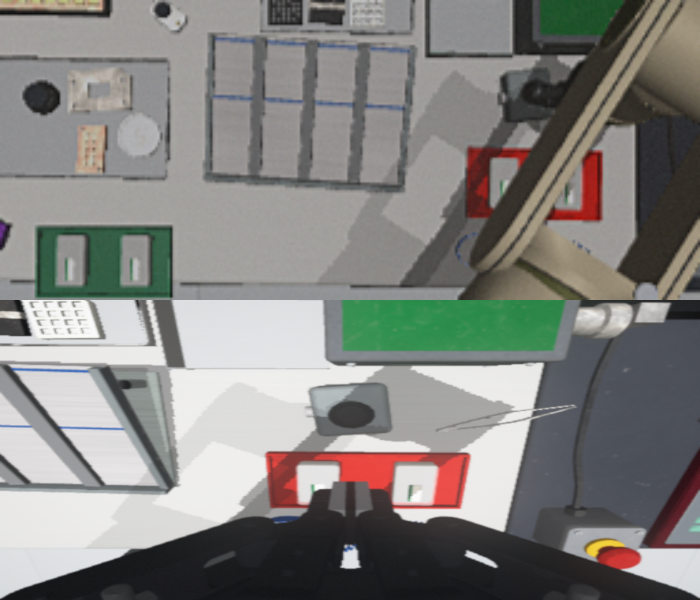

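The plunger went to its stop (z held at 87 mm while the force rose) and came back up. Both trays still hold their two boxes and the bystanders haven't moved, so I'm handing in.

```bash
python3 -c "
from bench import r
print(r.hand_in())"
```

```text
the job is handed in; nothing more can be done
None
```

I handed the job in at about 50 s on the robot's clock: the two boxes that stuck are in the green tray, the two that slid are in the red tray, and the plunger was pressed to its stop and released; no verdict was returned.

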